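# Nest the cups into a pen holder and stand the marking pens in it

## Robot

A 6-joint arm with a two-finger parallel gripper is mounted at the origin on a cart in front of the work surface, level with it; the furniture and walls round the work are solid. World frame = base frame: x ahead of the robot, y to its left, z up, the work surface at z = 0. Lengths are in mm, angles in rad, forces in N, time in s.
With the tool pointing down it reaches from about 300 to 775 mm from the base axis. Payload 14.6 kg.
Tool frame: the origin (TCP) lies midway between the tips of the shut fingers; the grasp point (between the pads) lies 19 mm behind it (r.hold_point_z is the distance from the TCP to the grasp point, in mm); z points along the fingers, y is the direction in which the jaws open and shut (so a half turn about z gives the same grasp; the last joint's range is limited). The gripper opens to 94 mm and grips with 3 to 60 N. Pads are 16 mm wide; open, the fingers measure 119 mm over their backs; the gripper's body (75 mm by 177 mm) begins 78 mm behind the grasp point.
Start: joints at [1.226, 0.3, 1.521, -0, 1.321, -0.067], TCP at [150.83, 528.904, 205.446] pointing down, gripper open.
Joint ranges: [-3.03, 3.03], [-0.79, 2.21], [0.23, 2.52], [-1.04, 4.18], [0, 3.07], [-2.55, 2.55]. Speed limits (rad/s): [2.22, 2.22, 2.57, 3.14, 3.14, 3.14].

## Interface

Orientations are given as a unit quaternion [x, y, z, w].
In Python, from plant import status, cams, order, finder, r gives the robot as it stands.
- The arm moves only by the tool jog_arm, never from a script. Its argument "moves" is a list of rows, each a list of 7 numbers: the opening in per cent of the stroke, from 0 (shut) to 100 (fully open), then the shift along the tool's x, y, z in mm, then the turn, a rotation vector about the tool's x, y, z in rad. A call has 1 to 10 rows; each row shifts and turns the commanded pose from where the row before left it, along the tool's axes as they then stand; what a row does not reach is not made up. A row lasts 1/12 s, in which the tool goes at most 41.7 mm and 7.16 degrees, less where a joint would pass 70% of its speed; a pose out of reach is approached as far as the arm can. A call with a gripper value outside its range is refused whole. The fingers move at their own pace and stop on an object; "grip_force" is the grip in N (left out, the last holds). Time passes only in rows, so rows that do not move let the fingers close. It gives the time, the measured TCP pose, the force and the opening at its end, in the units of the state.
- status.get_obs(): the state, without advancing time (a new reading comes with each control period).
- cams.read_camera(name): name is "side" or "top"; returns a dict with "img" (480x640x3 uint8, red, green, blue), "z_map" (480x640 float32, mm along the optical axis (not along the pixel's ray), 0 where there is no reading), "mtx" (3x3 intrinsics, pixels), "k1" (the pictures are not rectified: a ray, as slopes to the right and down, at radius r is drawn at 1 + k1 r^2 times it, then the intrinsics apply), "cam_to_world" (4x4, takes a point from camera to world coordinates). Camera axes: x right, y down, z forward; pixel columns grow to the right and rows downward; lengths in mm; the calibration is good to about 2 mm. A picture is of the moment at which its call begins.
- order.sign_off(): hands the job in, once; it reports no verdict.
Trained networks look in the newest picture that a camera, given by its name, has taken for a name from the list of things; names that differ only in an ending like _2 or _b are one class to them, and where a whole thing is asked for, a point or a joint stands for the part that bears it (a point fixed in the world has none). Each returns a list of dicts, best first, with "score" (0 to 1); they miss things now and then, are a little off and sometimes report something else, mostly with a low value. They report only what shows in the picture. A call takes as long as a camera call. They do not tell look-alikes from the thing itself.
- finder.boxes_of(label, camera): "point" ([x, y, z] in mm, in world coordinates, good to about 4 mm: the middle of the surface that is visible of it).
- finder.outline_of(label, camera): "mask" (480x640 bool, what is visible of it).
The state is a dict: "time_s": time; "qpos": joint angles; "joint_velocities": joint speeds; "joint_efforts": joint torques, N m; "position": TCP position; "orientation": TCP orientation; "ft_force": force on the tool from outside, world axes, zero at the start; "torque": the same for the moment, N m; "grip_width": finger opening in mm.
Only numpy, scipy, OpenCV 4.12 (cv2) and the standard library are available. Lean on these libraries where they do the work, as an engineer would, in place of code of your own. Each camera call takes 0.05 s, during which the arm holds its last target. There are 200 camera calls.

## Task

Make up the pen holder for queen marking: first nest the three cups in order of size, standing upright on the worktop (the medium cup down inside the large one, the small cup down inside the medium one), and then stand every marking pen lying on the worktop upright in the small cup, either end up. Leave the honey jar, the tape roll and the little queen cage where they are.

Things in the scene. Friction and masses are not known exactly. Their poses are not given: they have to be found in the camera images.
- cup_large: the widest and lowest of three open aluminium cups, 48 mm tall, outside diameter 76 mm at the foot to 85 mm at the rim, floor 4 mm thick, about 300 g; inside diameter 71 mm at the floor, 80 mm at the mouth; may stay where it stands. Beware of the arm: an overhead shelf board begins 0.60 m ahead of the robot, its underside 0.56 m above the worktop. Starts upright. Origin: centre of the underside, z up.
- cup_medium: the middle one of three open aluminium cups, 68 mm tall, outside diameter 65 mm at the foot to 69 mm at the rim, floor 4 mm thick, about 140 g; inside diameter 60 mm at the floor, 64 mm at the mouth; nested, it juts out 24 mm above the large cup's rim, room to hold it while it goes in. Starts upright. Origin: centre of the underside, z up.
- cup_small: the slimmest and tallest of three open aluminium cups, 88 mm tall, outside diameter 53 mm at the foot to 57 mm at the rim, floor 4 mm thick, about 100 g; inside diameter 48 mm at the floor, 52 mm at the mouth; nested, it juts out 24 mm above the medium cup's rim; its rim is then 96 mm, its inner floor 12 mm above the worktop; pens in it lean up to 0.5 rad, and the last ones may need working down between the others. Starts upright. Origin: centre of the underside, z up.
- pen_0: a marking pen (round, 130 mm long, 12 mm thick, 14 mm over the cap's clip, 18 g), lying flat at the start; some of the five may be absent. Origin: middle of its length on its underside (6 mm below its axis while it lies as at the start); y runs along the pen, the cap (42 mm long) at the -y end; z points up at the start.
- pen_1: a marking pen (round, 130 mm long, 12 mm thick, 14 mm over the cap's clip, 18 g), lying flat at the start; some of the five may be absent. Origin: middle of its length on its underside (6 mm below its axis while it lies as at the start); y runs along the pen, the cap (42 mm long) at the -y end; z points up at the start.
- pen_2: a marking pen (round, 130 mm long, 12 mm thick, 14 mm over the cap's clip, 18 g), lying flat at the start; some of the five may be absent. Origin: middle of its length on its underside (6 mm below its axis while it lies as at the start); y runs along the pen, the cap (42 mm long) at the -y end; z points up at the start.
- pen_3: a marking pen (round, 130 mm long, 12 mm thick, 14 mm over the cap's clip, 18 g), lying flat at the start; some of the five may be absent. Origin: middle of its length on its underside (6 mm below its axis while it lies as at the start); y runs along the pen, the cap (42 mm long) at the -y end; z points up at the start.
- pen_4: a marking pen (round, 130 mm long, 12 mm thick, 14 mm over the cap's clip, 18 g), lying flat at the start; some of the five may be absent. Origin: middle of its length on its underside (6 mm below its axis while it lies as at the start); y runs along the pen, the cap (42 mm long) at the -y end; z points up at the start.
- jar: bystander: closed honey jar, 62 mm across, 71 mm tall, at the back of the work (behind it, from 0.64 m ahead of the robot, stands a big open carton); origin: centre of its underside
- tape_roll: bystander: roll of brown tape lying flat, 97 mm across, 50 mm tall, at the back; origin: centre of its underside
- cage: bystander: small white slotted queen cage, 22 x 62 x 16 mm, lying just behind the pens; origin: centre of its underside
Things that resemble listed ones, but are neither listed nor needed, are in the scene too. What is shaped like the cup_small but green is not meant.

How it is judged:
By the outcome, as a careful person would: the job done as asked, in the order asked, and still so for the second after the job is handed in, with the robot touching nothing.
Of pen_0, pen_1, pen_2, pen_3, pen_4 only 3 to 5 are there at a start; the rules pass over those that are not, and their reading is None.
At some moment in a run one of cup_large, cup_medium, cup_small may be knocked a few centimetres aside while the robot is not near it.
It also fails if it takes over 210 s, if anything falls off the work surface, if the arm or the gripper's body presses on something with over 40 N, if the wrist force passes 120 N, or if a joint passes its speed limit or range.

## Working session

There is one attempt and no reset: what is moved stays moved. The work goes in short steps, Python scripts to look and compute and a tool call to move; the robot and the scene stay as the last step left them, time stands still between calls to the robot, and variables do not carry over. Pictures are saved under pics/ and viewed, about 12 in all and at most 16, crops included, and the job is handed in when it is done.

Besides the shell and the picture viewer there is one more tool, called as name([rows], argument=value, ...), one row to a line, values as JSON. jog_arm: Moves the arm, as the interface text tells. Its arguments: {"type":"object","properties":{"moves":{"type":"array","items":{"type":"array","items":{"type":"number"}}},"grip_force":{"type":"number"}},"required":["moves"]}

```bash
ls; mkdir -p pics
cat > h.py <<'E'
import numpy as np, cv2
from plant import status, cams, order, finder, r
def world(c,u,v,z=None):
    "pixels (with depth z) -> world"
    K=c["mtx"];u=np.atleast_1d(u).astype(float);v=np.atleast_1d(v).astype(float)
    p=cv2.undistortPoints(np.stack([u,v],1)[:,None],K,np.array([c["k1"],0,0,0.]))[:,0]
    if z is None: z=c["z_map"][v.astype(int),u.astype(int)]
    P=np.c_[p*np.reshape(z,(-1,1)),np.broadcast_to(z,len(u))]
    T=np.array(c["cam_to_world"]);return P@T[:3,:3].T+T[:3,3]
def cloud(c,m):
    m=m&(c["z_map"]>0); v,u=np.nonzero(m); return world(c,u,v)
def snap(n,name,crop=None,s=1):
    c=cams.read_camera(n);i=c["img"][:,:,::-1]
    if crop: i=i[crop[1]:crop[3],crop[0]:crop[2]]
    cv2.imwrite(f"pics/{name}.png",cv2.resize(i,None,fx=s,fy=s,interpolation=cv2.INTER_CUBIC));return c
E
python3 - <<'E'
from h import *
for n in("top","side"):
    c=snap(n,n+"0")
    print(n,np.round(c["cam_to_world"],2).tolist(),c["k1"],c["mtx"].tolist())
    for l in("cup_large","cup_medium","cup_small","pen_0","jar","tape_roll","cage"):
        print(l,[(round(d["score"],2),np.round(d["point"]).tolist()) for d in finder.boxes_of(l,n)])
print(status.get_obs())
E
```

```text
pics
top [[-0.01, -0.99, 0.13, 400.16], [-1.0, 0.01, -0.0, -175.6], [0.0, -0.13, -0.99, 996.32], [0.0, 0.0, 0.0, 1.0]] -0.004163314307832791 [[459.04408349734007, 0.0, 330.178885218329], [0.0, 459.04408349734007, 236.56863313214424], [0.0, 0.0, 1.0]]
cup_large [(0.74, [468.0, 194.0, 10.0]), (0.51, [608.0, -130.0, 18.0])]
cup_medium [(0.58, [453.0, 57.0, 16.0])]
cup_small [(0.97, [488.0, -454.0, 44.0]), (0.57, [464.0, -556.0, 50.0])]
pen_0 [(0.91, [496.0, -125.0, 10.0]), (0.67, [476.0, -301.0, 13.0]), (0.6, [494.0, -231.0, 8.0])]
jar [(0.63, [593.0, -9.0, 69.0])]
tape_roll [(0.84, [592.0, 132.0, 55.0])]
cage [(0.55, [610.0, -131.0, 17.0])]
side [[0.99, -0.08, 0.09, 419.34], [-0.12, -0.57, 0.81, -997.53], [-0.01, -0.82, -0.58, 643.34], [0.0, 0.0, 0.0, 1.0]] 0.03534699547310473 [[442.33407506367024, 0.0, 309.1886212596997], [0.0, 442.33407506367024, 239.02453627561047], [0.0, 0.0, 1.0]]
cup_large [(0.71, [469.0, 212.0, 40.0])]
cup_medium []
cup_small [(0.92, [486.0, -457.0, 64.0]), (0.58, [465.0, -560.0, 55.0])]
pen_0 [(0.73, [477.0, -305.0, 6.0]), (0.67, [487.0, -239.0, 8.0]), (0.61, [491.0, -126.0, 8.0])]
jar [(0.7, [594.0, -23.0, 51.0])]
tape_roll []
cage [(0.63, [612.0, -133.0, 15.0])]
{'time_s': 0.8, 'qpos': array([ 1.22637990e+00,  2.99894997e-01,  1.52098645e+00,  1.67947671e-05,
        1.32067454e+00, -6.66086231e-02]), 'joint_velocities': array([-0.00029362, -0.00015038, -0.00056249,  0.00065545, -0.00154234,
        0.00090406]), 'joint_efforts': array([-7.31136279e-04, -5.31613147e+01, -3.52905214e+01,  7.07318634e-02,
        2.12373468e-02, -6.51754499e-05]), 'position': array([150.84069524, 528.91450111, 205.45406456]), 'orientation': array([ 1.38459717e-01,  9.90368066e-01,  1.96088977e-05, -4.22342301e-06]), 'ft_force': array([-0.52260366,  0.61018546,  0.03767847]), 'torque': array([-0.01223032,  0.0660707 ,  0.03143773]), 'grip_width': 94.36896873764788}
```

View pics/top0.png

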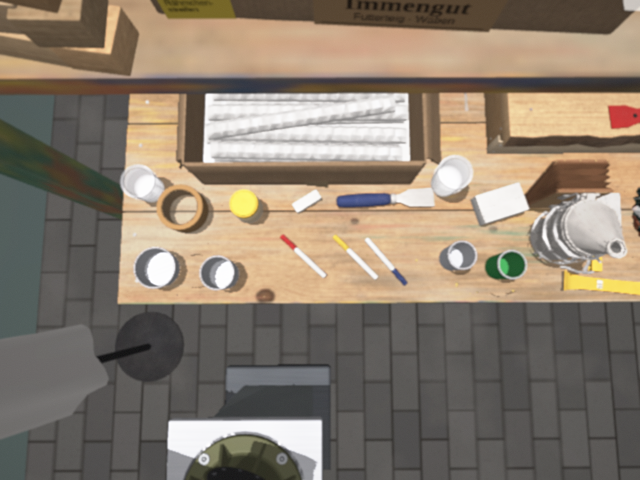

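View pics/side0.png

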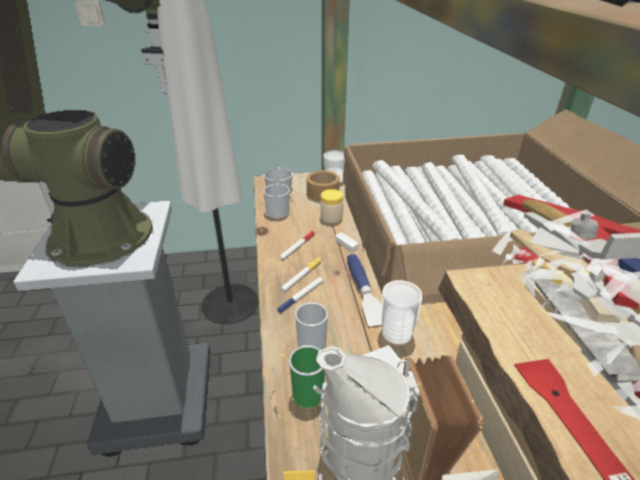

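The top view shows the large cup at (157,268), the medium one at (219,273) and a slim aluminium cup at (460,257). Next to that is a green look-alike at (510,265), and there are white plastic cups at (143,183) and (451,177). The three pens are at (303,256), (355,257) and (385,261). The blue item at (385,200) is a scraper. The grey cups fit the description by material and size, so I'll measure them and check one crop.

```bash
cat >> h.py <<'E'
from scipy.optimize import least_squares
def rim(c,x,y,h,R,tol=6,win=65):
    "circle (fixed radius R mid-rim) fitted to cloud points near height h"
    P=cloud(c,np.ones((480,640),bool)); d=np.hypot(P[:,0]-x,P[:,1]-y)
    Q=P[(d<win)&(abs(P[:,2]-h)<tol)]
    if len(Q)<8: return None
    f=least_squares(lambda p:np.hypot(Q[:,0]-p[0],Q[:,1]-p[1])-p[2],[x,y,R],loss="soft_l1",f_scale=1.5)
    return np.round(f.x,1),len(Q),round(float(np.median(Q[:,2])),1)
def pens(c,n,thr=.3):
    out=[]
    for d in finder.outline_of("pen_0",n):
        if d["score"]<thr: continue
        m=d["mask"]; v,u=np.nonzero(m)
        P=cloud(c,m);zc=np.median(P[:,2]);
        # ray-plane z=8 intersection for xy
        T=np.array(c["cam_to_world"]);a=world(c,u,v,np.ones(len(u)))-T[:3,3]
        Q=(T[:3,3]+a*((8-T[2,3])/a[:,2])[:,None])[:,:2]
        (cx,cy),(w,hh),an=cv2.minAreaRect(Q.astype(np.float32))
        b=cv2.boxPoints(((cx,cy),(w,hh),an));e=b[1]-b[0];f=b[2]-b[1];e=e if np.linalg.norm(e)>np.linalg.norm(f) else f
        out.append((round(d["score"],2),round(cx,1),round(cy,1),np.round(sorted((w,hh)),0).tolist(),round(float(np.arctan2(e[1],e[0])),3),round(float(zc),1)))
    return out
E
python3 - <<'E'
from h import *
t=snap("top","c1",(90,150,560,310),1.7)
print(pens(t,"top"))
s=cams.read_camera("side");print(pens(s,"side"))
for n,c in(("top",t),("side",s)):
  for nm,x,y,h,R in(("L",468,200,48,41),("M",460,57,68,33),("S",488,-454,88,27)):print(n,nm,rim(c,x,y,h,R))
E
```

```text
[(0.9, 477.8, -300.0, [14.0, 129.0], 0.693, 11.1), (0.73, 492.2, -119.2, [12.0, 128.0], 0.815, 11.4), (0.69, 488.3, -232.5, [11.0, 127.0], 0.774, 11.8)]
[(0.68, 490.1, -125.6, [20.0, 140.0], 0.815, 8.6), (0.64, 478.6, -303.3, [15.0, 131.0], 0.707, 10.1), (0.5, 487.3, -238.1, [12.0, 130.0], 0.789, 10.2)]
top L (array([464.8, 183.6,  41.2]), 281, 48.5)
top M (array([452.6,  49.9,  33.2]), 212, 68.2)
top S (array([ 483.2, -441.7,   27.7]), 212, 88.1)
side L (array([464.3, 182.9,  40.9]), 162, 46.5)
side M (array([452.7,  48.3,  33.6]), 152, 66.4)
side S (array([ 483.7, -444.4,   27.3]), 266, 87.2)
```

View pics/c1.png

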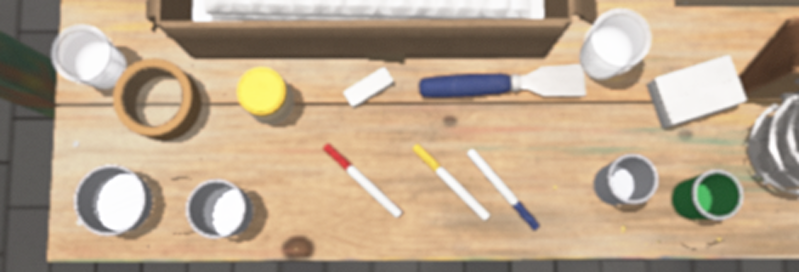

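The crop confirms it: bare aluminium cups at (113,200), (219,208) and (626,181), the green one at (708,195), and three pens. Next I'll see what the robot object offers and locate the grey obstacle near the start.

Run:
```python
from h import *
import plant
print([a for a in dir(r) if a[0]!="_"],r.hold_point_z,[a for a in dir(plant) if a[0]!="_"])
for n,b in(("top",(0,330,110,430)),("side",(165,10,235,200))):
    c=cams.read_camera(n);m=np.zeros((480,640),bool);m[b[1]:b[3],b[0]:b[2]]=1
    P=cloud(c,m);P=P[P[:,2]>0];print(n,np.round(np.percentile(P,[2,25,50,75,98],axis=0)).tolist())
c=cams.read_camera("side");P=cloud(c,np.ones((480,640),bool))
for nm,w in(("carton",(640,700,-200,150)),("left",(150,700,270,500))):
    Q=P[(P[:,0]>w[0])&(P[:,0]<w[1])&(P[:,1]>w[2])&(P[:,1]<w[3])&(P[:,2]<540)&(P[:,2]>20)];print(nm,len(Q),np.round(np.percentile(Q,[1,50,99],axis=0)).tolist() if len(Q) else 0)
```

```text
['Unreachable', 'hold_point_z'] 18.8 ['cams', 'finder', 'order', 'r', 'status']
top [[154.0, 382.0, 3.0], [213.0, 390.0, 40.0], [245.0, 408.0, 78.0], [279.0, 430.0, 114.0], [323.0, 449.0, 170.0]]
side [[142.0, 382.0, 10.0], [206.0, 405.0, 124.0], [254.0, 426.0, 235.0], [293.0, 448.0, 334.0], [342.0, 904.0, 438.0]]
carton 1762 [[640.0, -197.0, 22.0], [650.0, -58.0, 117.0], [700.0, 100.0, 522.0]]
left 12163 [[153.0, 362.0, 27.0], [270.0, 405.0, 273.0], [695.0, 465.0, 469.0]]
```

Run:
```python
from h import *
for n in("top","side"):
    c=cams.read_camera(n);P=cloud(c,np.ones((480,640),bool))
    P=P[(P[:,0]>-100)&(P[:,0]<600)&(P[:,1]>270)&(P[:,1]<620)]
    for z in range(-50,1000,75):
        Q=P[(P[:,2]>z)&(P[:,2]<z+75)]
        if len(Q)>20: print(n,z,len(Q),np.round(np.percentile(Q[:,:2],[1,99],axis=0)).tolist(),"rmin",round(np.percentile(np.hypot(Q[:,0],Q[:,1]),1)),"ang",np.round(np.percentile(np.arctan2(Q[:,1],Q[:,0]),[1,99]),2))
```

```text
top -50 2384 [[132.0, 270.0], [584.0, 454.0]] rmin 432 ang [0.44 1.29]
top 25 2426 [[138.0, 382.0], [325.0, 457.0]] rmin 437 ang [0.95 1.27]
top 100 1576 [[167.0, 385.0], [314.0, 445.0]] rmin 442 ang [0.96 1.2 ]
top 175 33 [[218.0, 388.0], [246.0, 393.0]] rmin 447 ang [1.01 1.06]
side -50 1256 [[130.0, 273.0], [533.0, 453.0]] rmin 427 ang [0.47 1.29]
side 25 1254 [[136.0, 377.0], [320.0, 453.0]] rmin 432 ang [0.95 1.28]
side 100 1317 [[141.0, 381.0], [317.0, 458.0]] rmin 438 ang [0.96 1.27]
side 175 1456 [[128.0, 385.0], [314.0, 475.0]] rmin 443 ang [0.97 1.31]
side 250 1725 [[101.0, 391.0], [310.0, 475.0]] rmin 450 ang [0.97 1.35]
side 325 1939 [[101.0, 395.0], [306.0, 498.0]] rmin 455 ang [0.98 1.35]
side 400 2003 [[86.0, 370.0], [300.0, 514.0]] rmin 385 ang [0.99 1.36]
side 475 143 [[66.0, 322.0], [166.0, 414.0]] rmin 335 ang [1.19 1.39]
```

Run:
```python
import cv2
i=cv2.imread("pics/side0.png")[0:250,0:330];cv2.imwrite("pics/c2.png",cv2.resize(i,None,fx=2.3,fy=2.3,interpolation=cv2.INTER_CUBIC))
```

```text
(no output)
```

View pics/c2.png

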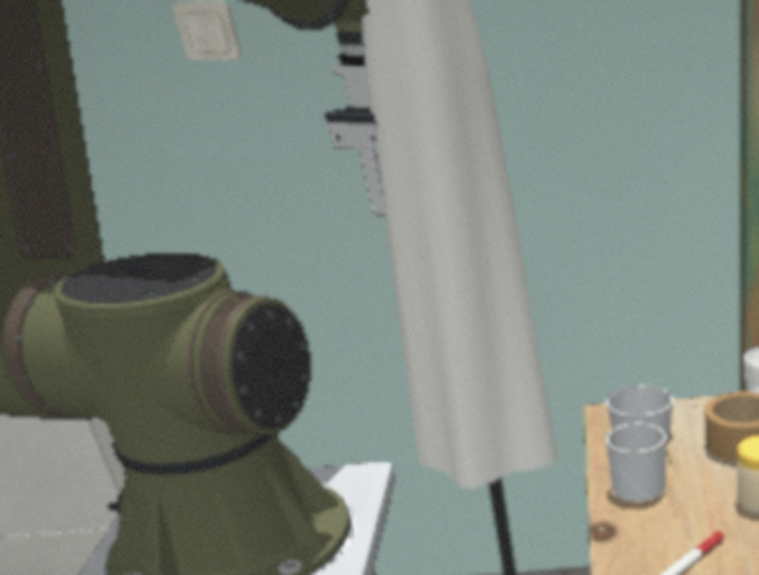

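Run:
```python
from h import *
c=cams.read_camera("side")
for x,y in((385,20),(390,100),(395,180),(402,250),(410,320),(420,400),(430,455),(345,130),(380,190)):
    print((x,y),np.round(world(c,x/2.3,y/2.3)[0]), end=" ")
i=c["img"].astype(int);
```

```text
(385, 20) [197. 424. 453.] (390, 100) [184. 427. 364.] (395, 180) [170. 437. 264.] (402, 250) [160. 442. 170.] (410, 320) [152. 440.  69.] (420, 400) [144. 436. -56.] (430, 455) [ 141.  447. -157.] (345, 130) [118. 445. 326.] (380, 190) [142. 467. 244.]
```

jog_arm([
  [100, 25, 0, 0, 0, 0, 0],
  [100, 20, 0, 0, 0, 0, 0],
  [100, 0, -38, 0, 0, 0, 0],
  [100, 0, -38, 0, 0, 0, 0],
  [100, 0, -38, 0, 0, 0, 0],
  [100, 0, -38, 0, 0, 0, 0],
  [100, 0, -38, 0, 0, 0, 0],
  [100, 0, -38, 0, 0, 0, 0],
  [100, 0, 0, 0, 0, 0, 0],
  [100, 0, 0, 0, 0, 0, 0],
], grip_force=15)

```text
time_s: 2.13
position: [44.9, 321.5, 206.2]
orientation: [0.138, 0.99, 0.001, 0.0]
ft_force: [-0.3, 0.4, 0.1]
grip_width: 94.0
```

jog_arm([
  [100, -38, 0, 0, 0, 0, 0.12],
  [100, -38, 0, 0, 0, 0, 0.12],
  [100, -38, 0, 0, 0, 0, 0.12],
  [100, -38, 0, 0, 0, 0, 0.12],
  [100, -38, 0, 0, 0, 0, 0.12],
  [100, -38, 0, 0, 0, 0, 0.12],
  [100, -38, 0, 0, 0, 0, 0.12],
  [100, -38, 0, 0, 0, 0, 0.12],
  [100, -38, 0, 0, 0, 0, 0.12],
  [100, -38, 0, 0, 0, 0, 0.12],
])

```text
time_s: 2.97
position: [291.1, 59.1, 205.6]
orientation: [0.676, 0.737, 0.0, -0.0]
ft_force: [2.6, -0.3, -0.6]
grip_width: 94.1
```

```bash
cat >> h.py <<'E'
from scipy.spatial.transform import Rotation as Ro
def to(x,y,z,jaw=None):
    "tool-frame shift to a world TCP target; jaw = wanted angle of tool y in world, mod pi"
    o=status.get_obs();R=Ro.from_quat(o["orientation"])
    print("t",o["time_s"],"pos",np.round(o["position"],1),"q",np.round(o["qpos"],2),"w",round(o["grip_width"],1),"F",np.round(o["ft_force"],1))
    M=R.as_matrix();print("zdir",np.round(M[:,2],3),"xdir",np.round(M[:,0],3),"SHIFT",np.round(M.T@(np.array([x,y,z])-o["position"]),1))
    if jaw is not None:
        a=np.arctan2(M[1,1],M[0,1]);d=(jaw-a+np.pi/2)%np.pi-np.pi/2;print("jaw now",round(a,3),"TURN z",round(-d,3))
E
python3 - <<'E'
from h import *
c=cams.read_camera("top")
for nm,x,y,h,R in(("L",464,183,48,41),("M",452,49,68,33),("S",483,-443,88,27)):print(nm,rim(c,x,y,h,R))
to(452,49,110)
E
```

```text
L (array([464.8, 183.7,  41.1]), 286, 48.6)
M (array([452.6,  49.9,  33.2]), 215, 68.4)
S (array([ 483.4, -441.1,   27.3]), 190, 88.3)
t 3.0167 pos [292.1  53.4 205.6] q [ 0.06 -0.31  2.13 -0.    1.32 -0.01] w 94.2 F [ 0.8 -1.7 -0.5]
zdir [-0.    -0.002 -1.   ] xdir [-0.07   0.998 -0.002] SHIFT [-15.4 159.2  95.6]
```

jog_arm([
  [100, -3, 32, 0, 0, 0, 0],
  [100, -3, 32, 0, 0, 0, 0],
  [100, -3, 32, 0, 0, 0, 0],
  [100, -3, 32, 0, 0, 0, 0],
  [100, -3, 32, 0, 0, 0, 0],
  [100, 0, 0, 30, 0, 0, 0],
  [100, 0, 0, 30, 0, 0, 0],
  [100, 0, 0, 30, 0, 0, 0],
  [100, 0, 0, 0, 0, 0, 0],
  [100, 0, 0, 0, 0, 0, 0],
])

```text
time_s: 3.85
position: [450.6, 60.8, 114.8]
orientation: [0.673, 0.739, -0.001, -0.001]
ft_force: [-0.1, 0.4, 0.2]
grip_width: 94.1
```

Run:
```python
from h import *
to(452.5,49.3,46)
```

```text
t 3.85 pos [450.6  60.8 114.8] q [ 0.05  0.19  1.88  0.    1.07 -0.04] w 94.1 F [-0.1  0.4  0.2]
zdir [-0.003 -0.    -1.   ] xdir [-0.093  0.996  0.   ] SHIFT [-11.7   1.1  68.8]
```

jog_arm([
  [100, -11.5, 1, 0, 0, 0, 0],
  [100, 0, 0, 25, 0, 0, 0],
  [100, 0, 0, 25, 0, 0, 0],
  [100, 0, 0, 19, 0, 0, 0],
  [100, 0, 0, 0, 0, 0, 0],
  [60, 0, 0, 0, 0, 0, 0],
  [60, 0, 0, 0, 0, 0, 0],
  [60, 0, 0, 0, 0, 0, 0],
  [60, 0, 0, 0, 0, 0, 0],
  [60, 0, 0, 0, 0, 0, 0],
], grip_force=15)

```text
time_s: 4.68
position: [453.2, 49.5, 47.8]
orientation: [0.673, 0.739, 0.001, 0.001]
ft_force: [-1.8, 0.3, 8.8]
grip_width: 69.5
```

jog_arm([
  [60, 0, 0, 0, 0, 0, 0],
  [60, 0, 0, 0, 0, 0, 0],
  [60, 0, 0, -20, 0, 0, 0],
  [60, 0, 0, -30, 0, 0, 0],
  [60, 0, 0, -30, 0, 0, 0],
  [60, 0, 0, 0, 0, 0, 0],
  [60, 0, 0, 0, 0, 0, 0],
])

```text
time_s: 5.27
position: [453.2, 49.5, 127.9]
orientation: [0.673, 0.739, 0.001, 0.001]
ft_force: [-0.3, -0.0, -1.4]
grip_width: 69.0
```

Run:
```python
from h import *
to(464.6,183.4,130)
c=cams.read_camera("side");x,y,z=status.get_obs()["position"];print(rim(c,x,y,z+22,33,7), rim(cams.read_camera("top"),464,183,48,41))
```

```text
t 5.2667 pos [453.2  49.5 127.9] q [ 0.03  0.17  1.87 -0.    1.09 -0.06] w 69.0 F [-0.3 -0.  -1.4]
zdir [ 0.003  0.    -1.   ] xdir [-0.093  0.996 -0.   ] SHIFT [132.2  23.8  -2.1]
(array([452.5,  48.3,  33.9]), 223, 146.9) (array([500.5, 182.3,  77.4]), 14, 49.4)
```

jog_arm([
  [60, 33, 6, 0, 0, 0, 0],
  [60, 33, 6, 0, 0, 0, 0],
  [60, 33, 6, 0, 0, 0, 0],
  [60, 33, 6, 0, 0, 0, 0],
  [60, 0, 0, 0, 0, 0, 0],
  [60, 0, 0, 0, 0, 0, 0],
])

```text
time_s: 5.87
position: [463.3, 184.1, 124.9]
orientation: [0.673, 0.74, -0.001, -0.001]
ft_force: [-0.4, -0.2, -1.9]
grip_width: 69.7
```

Run:
```python
from h import *
to(464.6,183.9,56)
c=cams.read_camera("side");print(rim(c,464,183,148,33,7), rim(c,464,183,46,41,4))
```

```text
t 5.8667 pos [463.3 184.1 124.9] q [ 0.3   0.27  1.75 -0.    1.12  0.21] w 69.7 F [-0.4 -0.2 -1.9]
zdir [-0.003 -0.001 -1.   ] xdir [-0.095  0.995 -0.001] SHIFT [-0.3  1.5 68.9]
(array([463.1, 182.5,  34.1]), 152, 145.1) (array([464.4, 182.4,  40.5]), 125, 46.0)
```

Aligned, so I'll lower it and release.

jog_arm([
  [60, 0, 1.3, 20, 0, 0, 0],
  [60, 0, 0, 20, 0, 0, 0],
  [60, 0, 0, 15, 0, 0, 0],
  [60, 0, 0, 10, 0, 0, 0],
  [60, 0, 0, 5, 0, 0, 0],
  [60, 0, 0, 0, 0, 0, 0],
  [60, 0, 0, 0, 0, 0, 0],
])

```text
time_s: 6.5
position: [465.7, 183.0, 56.9]
orientation: [0.674, 0.739, 0.0, 0.0]
ft_force: [0.1, 0.0, 0.2]
grip_width: 69.5
```

jog_arm([
  [95, 0, 0, 0, 0, 0, 0],
  [95, 0, 0, 0, 0, 0, 0],
  [95, 0, 0, 0, 0, 0, 0],
  [95, 0, 0, 0, 0, 0, 0],
  [95, 0, 0, -30, 0, 0, 0],
  [95, 0, 0, -35, 0, 0, 0],
  [95, 0, 0, -35, 0, 0, 0],
])

```text
time_s: 7.08
position: [464.9, 183.1, 157.7]
orientation: [0.673, 0.739, -0.001, -0.0]
ft_force: [0.9, 0.5, 0.5]
grip_width: 89.4
```

jog_arm([
  [95, -39, 5, 0, 0, 0, 0],
  [95, -39, 5, 0, 0, 0, 0],
  [95, -39, 5, 0, 0, 0, 0],
  [95, -39, 5, 0, 0, 0, 0],
  [95, -39, 5, 0, 0, 0, 0],
  [95, -39, 5, 0, 0, 0, 0],
  [95, -39, 5, 0, 0, 0, 0],
  [95, -39, 5, 0, 0, 0, 0],
  [95, -39, 5, 0, 0, 0, 0],
  [95, -39, 5, 0, 0, 0, 0],
])

```text
time_s: 7.92
position: [551.5, -202.5, 156.8]
orientation: [0.673, 0.739, 0.0, 0.0]
ft_force: [0.7, 0.7, -0.4]
grip_width: 89.2
```

Run:
```python
from h import *
c=snap("top","a3",(90,150,560,310),1.7);s=cams.read_camera("side")
for n,d in(("top",c),("side",s)):print(n,rim(d,464,183,72,33),rim(d,464,183,48,41,4),rim(d,483,-442,88,27))
to(483.3,-442.5,130)
```

```text
top (array([465.6, 183.5,  33.3]), 239, 72.7) (array([463.9, 181. ,  38.4]), 256, 48.6) (array([ 483.3, -441.2,   27.4]), 186, 88.1)
side (array([464.8, 182.2,  33. ]), 119, 70.4) (array([461.4, 180.4,  35.9]), 139, 48.2) (array([ 483.7, -444.3,   27.1]), 251, 87.2)
t 8.0167 pos [ 551.6 -205.   156.2] q [-0.42  0.43  1.47 -0.    1.25 -0.51] w 89.5 F [-1.1  0.3  0.2]
zdir [ 0.    -0.001 -1.   ] xdir [-0.089  0.996 -0.001] SHIFT [-230.5  -89.    26.3]
```

View pics/a3.png

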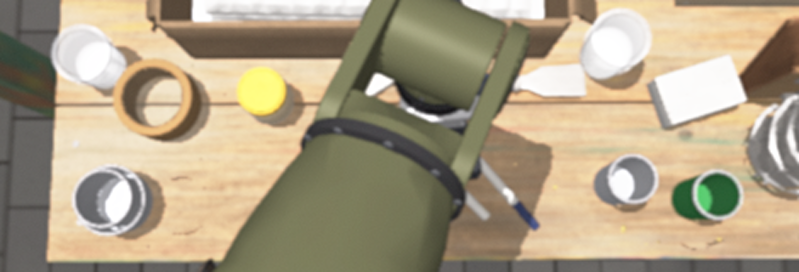

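The medium cup sits nested at crop (110,200), with its rim measured at 72.7 mm. Next is the small cup.

jog_arm([
  [95, -33, -13, 0, 0, 0, 0],
  [95, -33, -13, 0, 0, 0, 0],
  [95, -33, -13, 0, 0, 0, 0],
  [95, -33, -13, 0, 0, 0, 0],
  [95, -33, -13, 0, 0, 0, 0],
  [95, -33, -13, 0, 0, 0, 0],
  [95, -32, -11, 0, 0, 0, 0],
  [95, 0, 0, 25, 0, 0, 0],
  [95, 0, 0, 0, 0, 0, 0],
  [95, 0, 0, 0, 0, 0, 0],
])

```text
time_s: 8.85
position: [483.9, -436.6, 130.6]
orientation: [0.673, 0.739, 0.0, -0.001]
ft_force: [-0.3, 0.5, 0.7]
grip_width: 89.1
```

Run:
```python
from h import *
to(483.4,-442.7,68)
s=cams.read_camera("side");print(rim(s,483,-442,88,27))
```

```text
t 8.85 pos [ 483.9 -436.6  130.6] q [-0.79  0.59  1.28  0.    1.27 -0.88] w 89.1 F [-0.3  0.5  0.7]
zdir [-0.002  0.002 -1.   ] xdir [-0.093  0.996  0.002] SHIFT [-6.2 -1.  62.5]
(array([ 483.7, -444.1,   27.2]), 256, 87.1)
```

jog_arm([
  [95, -6.2, -1, 0, 0, 0, 0],
  [95, 0, 0, 25, 0, 0, 0],
  [95, 0, 0, 25, 0, 0, 0],
  [95, 0, 0, 12.5, 0, 0, 0],
  [95, 0, 0, 0, 0, 0, 0],
  [50, 0, 0, 0, 0, 0, 0],
  [50, 0, 0, 0, 0, 0, 0],
  [50, 0, 0, 0, 0, 0, 0],
  [50, 0, 0, 0, 0, 0, 0],
  [50, 0, 0, 0, 0, 0, 0],
])

```text
time_s: 9.73
position: [483.9, -444.2, 69.8]
orientation: [0.673, 0.739, -0.0, 0.001]
ft_force: [-0.3, 0.2, 0.9]
grip_width: 59.4
```

jog_arm([
  [50, 0, 0, 0, 0, 0, 0],
  [50, 0, 0, 0, 0, 0, 0],
  [50, 0, 0, 0, 0, 0, 0],
  [50, 0, 0, -20, 0, 0, 0],
  [50, 0, 0, -35, 0, 0, 0],
  [50, 0, 0, -35, 0, 0, 0],
  [50, 0, 0, -25, 0, 0, 0],
  [50, 0, 0, 0, 0, 0, 0],
])

```text
time_s: 10.4
position: [484.8, -445.2, 189.9]
orientation: [0.673, 0.739, -0.0, 0.004]
ft_force: [0.3, 0.2, -0.8]
grip_width: 55.7
```

Run:
```python
from h import *
to(465.3,183.3,185)
s=cams.read_camera("side");x,y,z=status.get_obs()["position"];print(rim(s,x,y,z+20,27,7))
```

```text
t 10.4 pos [ 484.8 -445.2  189.9] q [-0.8   0.55  1.2  -0.    1.38 -0.89] w 55.7 F [ 0.3  0.2 -0.8]
zdir [ 0.006 -0.006 -1.   ] xdir [-0.093  0.996 -0.006] SHIFT [627.6  38.9   1.2]
(array([ 483.8, -445.4,   27.7]), 498, 206.0)
```

jog_arm([
  [50, 39, 2.5, 0, 0, 0, 0],
  [50, 39, 2.5, 0, 0, 0, 0],
  [50, 39, 2.5, 0, 0, 0, 0],
  [50, 39, 2.5, 0, 0, 0, 0],
  [50, 39, 2.5, 0, 0, 0, 0],
  [50, 39, 2.5, 0, 0, 0, 0],
  [50, 39, 2.5, 0, 0, 0, 0],
  [50, 39, 2.5, 0, 0, 0, 0],
  [50, 39, 2.5, 0, 0, 0, 0],
  [50, 39, 2.5, 0, 0, 0, 0],
])

```text
time_s: 11.28
position: [471.2, -51.5, 182.5]
orientation: [0.674, 0.739, -0.001, -0.001]
ft_force: [1.2, 0.5, -1.4]
grip_width: 55.3
```

jog_arm([
  [50, 39, 2.5, 0, 0, 0, 0],
  [50, 39, 2.5, 0, 0, 0, 0],
  [50, 39, 2.5, 0, 0, 0, 0],
  [50, 39, 2.5, 0, 0, 0, 0],
  [50, 39, 2.5, 0, 0, 0, 0],
  [50, 32, 2, 0, 0, 0, 0],
  [50, 0, 0, 0, 0, 0, 0],
  [50, 0, 0, 0, 0, 0, 0],
])

```text
time_s: 11.95
position: [464.9, 175.0, 182.4]
orientation: [0.672, 0.74, -0.001, -0.001]
ft_force: [-0.2, -0.5, -2.1]
grip_width: 55.2
```

Run:
```python
from h import *
to(465,182.6,140)
s=cams.read_camera("side");x,y,z=status.get_obs()["position"];print(rim(s,x,y,z+16,27,8),rim(s,464,183,71,33,4))
```

```text
t 11.95 pos [464.9 175.  182.4] q [ 0.29  0.2   1.7  -0.    1.24  0.19] w 55.2 F [-0.2 -0.5 -2.1]
zdir [-0.003 -0.001 -1.   ] xdir [-0.096  0.995 -0.001] SHIFT [ 7.6  1.  42.4]
(array([463.5, 175.5,  28. ]), 218, 197.0) (array([465. , 182.6,  33.1]), 106, 71.3)
```

jog_arm([
  [50, 7.3, 1.8, 15, 0, 0, 0],
  [50, 0, 0, 15, 0, 0, 0],
  [50, 0, 0, 0, 0, 0, 0],
  [50, 0, 0, 0, 0, 0, 0],
])

```text
time_s: 12.33
position: [466.6, 180.3, 153.4]
orientation: [0.674, 0.739, -0.001, -0.0]
ft_force: [-0.1, -1.1, -0.3]
grip_width: 55.1
```

Run:
```python
from h import *
to(465,182.6,82)
s=cams.read_camera("side");x,y,z=status.get_obs()["position"];print(rim(s,x,y,z+16,27,8),rim(s,464,183,71,33,4))
```

```text
t 12.3333 pos [466.6 180.3 153.4] q [ 0.3   0.24  1.72 -0.    1.18  0.2 ] w 55.1 F [-0.1 -1.1 -0.3]
zdir [-0.002 -0.001 -1.   ] xdir [-0.091  0.996 -0.001] SHIFT [ 2.5 -1.3 71.4]
(array([465.6, 180.9,  28. ]), 204, 169.2) (array([464.9, 182.2,  32.9]), 75, 71.1)
```

jog_arm([
  [50, 1.5, -0.5, 10, 0, 0, 0],
  [50, 0, 0, 12, 0, 0, 0],
  [50, 0, 0, 12, 0, 0, 0],
  [50, 0, 0, 12, 0, 0, 0],
  [50, 0, 0, 12, 0, 0, 0],
  [50, 0, 0, 10, 0, 0, 0],
  [50, 0, 0, 0, 0, 0, 0],
])

```text
time_s: 12.97
position: [465.5, 182.5, 84.2]
orientation: [0.674, 0.739, -0.001, -0.001]
ft_force: [0.2, 0.5, -1.5]
grip_width: 55.2
```

jog_arm([
  [85, 0, 0, 0, 0, 0, 0],
  [85, 0, 0, 0, 0, 0, 0],
  [85, 0, 0, 0, 0, 0, 0],
  [85, 0, 0, 0, 0, 0, 0],
  [85, 0, 0, -30, 0, 0, 0],
  [85, 0, 0, -35, 0, 0, 0],
  [85, 0, 0, -35, 0, 0, 0],
  [85, 0, 0, -35, 0, 0, 0],
  [85, 0, 0, 0, 0, 0, 0],
])

```text
time_s: 13.72
position: [468.3, 183.6, 228.0]
orientation: [0.673, 0.739, 0.005, 0.003]
ft_force: [0.2, 0.6, 0.3]
grip_width: 80.0
```

Run:
```python
from h import *
to(490,-122,150)
s=cams.read_camera("side");print(rim(s,464,183,95,27,6),rim(s,464,183,71,33,4))
print(pens(s,"side"))
```

```text
t 13.7167 pos [468.3 183.6 228. ] q [0.3  0.17 1.63 0.   1.33 0.21] w 80.0 F [0.2 0.6 0.3]
zdir [ 0.01   0.003 -1.   ] xdir [-0.093  0.996  0.002] SHIFT [-306.4   -7.5   77.3]
(array([466. , 181.8,  27.3]), 119, 94.2) (array([465.2, 182.7,  32.3]), 95, 72.1)
[(0.76, 479.8, -302.8, [18.0, 134.0], 0.733, 9.9), (0.63, 489.0, -125.1, [17.0, 134.0], 0.849, 9.6), (0.58, 488.3, -237.0, [15.0, 133.0], 0.788, 9.7), (0.52, 611.9, -130.3, [39.0, 80.0], -1.05, 13.7)]
```

The three cups are nested, with rims measured at about 94 and 72 mm. Now the red pen: I'll grip it near its +y end, so that tilting the tool sideways towards +y stands it up.

jog_arm([
  [60, -35, 3.2, 13, 0, 0, 0],
  [60, -35, 3.2, 13, 0, 0, 0],
  [60, -35, 3.2, 13, 0, 0, 0],
  [60, -35, 3.2, 13, 0, 0, 0],
  [60, -35, 3.2, 13, 0, 0, 0],
  [60, -35, 3.2, 13, 0, 0, 0],
  [60, -35, 3.2, 13, 0, 0, 0],
  [60, -34, 3.2, 13, 0, 0, 0],
  [60, 0, 0, 0, 0, 0, 0.12],
  [60, 0, 0, 0, 0, 0, 0.12],
], grip_force=20)

```text
time_s: 14.65
position: [516.5, -94.0, 114.5]
orientation: [0.76, 0.65, -0.001, -0.002]
ft_force: [0.1, -0.3, 0.0]
grip_width: 56.6
```

jog_arm([
  [45, 0, 0, 0, 0, 0, 0.12],
  [45, 0, 0, 0, 0, 0, 0.12],
  [45, 0, 0, 0, 0, 0, 0.12],
  [45, 0, 0, 0, 0, 0, 0.12],
  [45, 0, 0, 0, 0, 0, 0.12],
  [45, 0, 0, 0, 0, 0, 0],
  [45, 0, 0, 0, 0, 0, 0],
])

```text
time_s: 15.23
position: [517.1, -92.4, 116.0]
orientation: [0.916, 0.402, -0.001, -0.0]
ft_force: [-0.2, 1.0, 0.1]
grip_width: 42.3
```

Run:
```python
from h import *
t=cams.read_camera("top")
print([rim(t,465,183,h,R,4) for h,R in((96,27),(72,33),(48,41))])
to(519.6,-91.3,3.5,.82-np.pi/2)
```

```text
[(array([466.2, 182.9,  27.3]), 181, 96.6), (array([464.7, 180.5,  30. ]), 215, 72.3), (array([464. , 181.6,  39. ]), 247, 48.6)]
t 15.2833 pos [517.3 -92.4 116.2] q [-0.25  0.34  1.69 -0.    1.11  0.5 ] w 42.3 F [-0.7 -0.1  0.3]
zdir [-0.001  0.    -1.   ] xdir [ 0.676  0.737 -0.001] SHIFT [  2.4   1.1 112.7]
jaw now -0.743 TURN z 0.008
```

jog_arm([
  [45, 2.4, 1, 35, 0, 0, 0],
  [45, 0, 0, 35, 0, 0, 0],
  [45, 0, 0, 25, 0, 0, 0],
  [45, 0, 0, 12, 0, 0, 0],
  [45, 0, 0, 5, 0, 0, 0],
  [45, 0, 0, 0, 0, 0, 0],
  [5, 0, 0, 0, 0, 0, 0],
  [5, 0, 0, 0, 0, 0, 0],
  [5, 0, 0, 0, 0, 0, 0],
  [5, 0, 0, 0, 0, 0, 0],
])

```text
time_s: 16.12
position: [520.5, -91.5, 5.9]
orientation: [0.916, 0.4, 0.001, 0.0]
ft_force: [0.7, -0.0, 0.6]
grip_width: 19.0
```

jog_arm([
  [5, 0, 0, 0, 0, 0, 0],
  [5, 0, 0, 0, 0, 0, 0],
  [5, 0, 0, 0, 0, 0, 0],
  [5, 0, 0, 0, 0, 0, 0],
])

```text
time_s: 16.45
position: [520.3, -91.5, 5.4]
orientation: [0.916, 0.4, 0.0, 0.0]
ft_force: [-1.2, -0.1, 5.7]
grip_width: 11.4
```

jog_arm([
  [30, 0, 0, 0, 0, 0, 0],
  [30, 0, 0, 0, 0, 0, 0],
  [30, 0, 0, 3, 0, 0, 0],
  [30, 0, 0, 0, 0, 0, 0],
  [5, 0, 0, 0, 0, 0, 0],
  [5, 0, 0, 0, 0, 0, 0],
  [5, 0, 0, 0, 0, 0, 0],
  [5, 0, 0, 0, 0, 0, 0],
  [5, 0, 0, 0, 0, 0, 0],
])

```text
time_s: 17.2
position: [520.0, -91.4, 2.0]
orientation: [0.916, 0.4, 0.0, 0.0]
ft_force: [0.1, -0.6, 0.2]
grip_width: 11.1
```

jog_arm([
  [5, 0, 0, 0, 0, 0, 0],
  [5, 0, 0, 0, 0, 0, 0],
  [5, 0, 0, 0, 0, 0, 0],
  [5, 0, 0, -20, 0, 0, 0],
  [5, 0, 0, -35, 0, 0, 0],
  [5, 0, 0, -35, 0, 0, 0],
  [5, 0, 0, -35, 0, 0, 0],
  [5, 0, 0, -35, 0, 0, 0],
  [5, 0, 0, -35, 0, 0, 0],
  [5, 0, 0, 0, 0, 0, 0],
])

```text
time_s: 18.03
position: [522.1, -91.9, 203.8]
orientation: [0.916, 0.4, 0.004, 0.003]
ft_force: [0.6, -0.6, -0.3]
grip_width: 11.5
```

Run:
```python
from h import *
to(466,182.5,240,1.6-np.pi/2)
s=cams.read_camera("side");x,y,z=status.get_obs()["position"];P=cloud(s,np.ones((480,640),bool))
Q=P[(np.hypot(P[:,0]-x,P[:,1]-y)<130)&(abs(P[:,2]-z)<25)];print(len(Q))
e=np.dot(Q[:,:2]-[x,y],[.676,.737]);print(np.round(np.percentile(e,[1,50,99])),np.round(Q[np.argsort(e)[:5]]),np.round(np.polyfit(e,Q[:,2],1),2))
```

```text
t 18.0333 pos [522.1 -91.9 203.8] q [-0.24  0.25  1.59  0.    1.29  0.5 ] w 11.5 F [ 0.6 -0.6 -0.3]
zdir [ 0.01  -0.002 -1.   ] xdir [0.679 0.734 0.005] SHIFT [ 163.4 -227.3  -37.4]
jaw now -0.747 TURN z -0.776
302
[-106.  -34.    7.] [[ 450. -171.  212.]
 [ 448. -169.  213.]
 [ 450. -170.  214.]
 [ 448. -168.  206.]
 [ 450. -170.  204.]] [7.0000e-02 2.1681e+02]
```

jog_arm([
  [5, 20, -28, -7, 0, 0, -0.1],
  [5, 17.5, -30, -7, 0, 0, -0.1],
  [5, 14.5, -31.5, -7, 0, 0, -0.1],
  [5, 11, -32.5, -7, 0, 0, -0.1],
  [5, 8, -33.5, -7, 0, 0, -0.1],
  [5, 5, -34, -7, 0, 0, -0.1],
  [5, 2, -34.5, -7, 0, 0, -0.1],
  [5, -2, -34.5, -7, 0, 0, -0.08],
  [5, 0, 0, 0, 0, 0, 0],
  [5, 0, 0, 0, 0, 0, 0],
])

```text
time_s: 18.92
position: [326.2, 65.9, 252.8]
orientation: [0.695, 0.719, 0.001, 0.0]
ft_force: [-0.4, -0.4, 0.3]
grip_width: 10.9
```

Run:
```python
from h import *
to(466,182.5,260,1.6-np.pi/2)
```

```text
t 18.9167 pos [326.2  65.9 252.8] q [ 0.09 -0.25  1.98 -0.    1.42  0.06] w 10.9 F [-0.4 -0.4  0.3]
zdir [ 0.001  0.    -1.   ] xdir [-0.033  0.999  0.   ] SHIFT [111.9 143.6  -7. ]
jaw now 0.033 TURN z 0.004
```

jog_arm([
  [5, 22, 29, -1, 0, 0, 0],
  [5, 22, 29, -1, 0, 0, 0],
  [5, 22, 29, -1, 0, 0, 0],
  [5, 22, 29, -1, 0, 0, 0],
  [5, 24, 27, -3, 0, 0, 0],
  [5, 0, 0, 0, 0, 0.11, 0],
  [5, 0, 0, 0, 0, 0.11, 0],
  [5, 0, 0, 0, 0, 0.11, 0],
  [5, 0, 0, 0, 0, 0, 0],
  [5, 0, 0, 0, 0, 0, 0],
])

```text
time_s: 19.75
position: [466.8, 181.2, 258.2]
orientation: [0.688, 0.708, 0.112, -0.118]
ft_force: [0.4, -0.1, 0.2]
grip_width: 11.4
```

Run:
```python
from h import *
to(466,182.5,260)
```

```text
t 19.75 pos [466.8 181.2 258.2] q [0.12 0.11 1.66 0.33 1.36 0.02] w 11.4 F [ 0.4 -0.1  0.2]
zdir [-0.012  0.321 -0.947] xdir [-0.027  0.947  0.322] SHIFT [ 1.9 -0.7 -1.3]
```

jog_arm([
  [5, 0, 0, 0, 0, 0.11, 0],
  [5, 0, 0, 0, 0, 0.11, 0],
  [5, 0, 0, 0, 0, 0.11, 0],
  [5, 0, 0, 0, 0, 0.11, 0],
  [5, 0, 0, 0, 0, 0.11, 0],
  [5, 0, 0, 0, 0, 0, 0],
  [5, 0, 0, 0, 0, 0, 0],
])

```text
time_s: 20.33
position: [466.1, 182.2, 258.6]
orientation: [0.631, 0.65, 0.293, -0.306]
ft_force: [0.7, -0.6, 0.7]
grip_width: 11.0
```

jog_arm([
  [5, 0, 0, 0, 0, 0.11, 0],
  [5, 0, 0, 0, 0, 0.11, 0],
  [5, 0, 0, 0, 0, 0.11, 0],
  [5, 0, 0, 0, 0, 0.11, 0],
  [5, 0, 0, 0, 0, 0.1, 0],
  [5, 0, 0, 0, 0, 0, 0],
  [5, 0, 0, 0, 0, 0, 0],
])

```text
time_s: 20.92
position: [465.9, 183.3, 259.1]
orientation: [0.528, 0.547, 0.45, -0.468]
ft_force: [0.0, -0.2, -0.0]
grip_width: 11.2
```

```bash
cat >> h.py <<'E'
def pentip(c,reach=125):
    "points of the held pen: ray -xdir from the tip"
    o=status.get_obs();M=Ro.from_quat(o["orientation"]).as_matrix();P=cloud(c,np.ones((480,640),bool))
    L=(P-o["position"])@M; Q=L[(L[:,0]<-18)&(L[:,0]>-reach)&(abs(L[:,1])<12)&(abs(L[:,2])<25)]
    if len(Q)<15: return len(Q)
    b=np.polyfit(Q[:,0],Q[:,1],1);d=np.polyfit(Q[:,0],Q[:,2],1);e=np.percentile(Q[:,0],3)
    return len(Q),"end x",round(e,1),"yslope",np.round(b,2),"zslope",np.round(d,2),"end world",np.round(o["position"]+M@[e,np.polyval(b,e),np.polyval(d,e)],1)
E
python3 - <<'E'
from h import *
to(466,182.5,225)
s=snap("side","b4",(210,90,400,250),4);print(pentip(s),rim(s,466,182,95,27))
t=cams.read_camera("top");print(pentip(t),rim(t,466,182,96,27))
E
```

```text
t 20.9167 pos [465.9 183.3 259.1] q [-0.25  0.38  1.87  1.27  1.69 -0.72] w 11.2 F [ 0.  -0.2 -0. ]
zdir [-0.036  0.987 -0.156] xdir [-0.003  0.156  0.988] SHIFT [-33.8   0.2   4.6]
0 (array([465.9, 181.6,  27.1]), 118, 94.5)
(52, 'end x', np.float64(-70.3), 'yslope', array([-0.05,  0.44]), 'zslope', array([-0.03, -9.83]), 'end world', array([470.7, 164.7, 192.2])) (array([466. , 182.9,  27.2]), 118, 96.4)
```

View pics/b4.png

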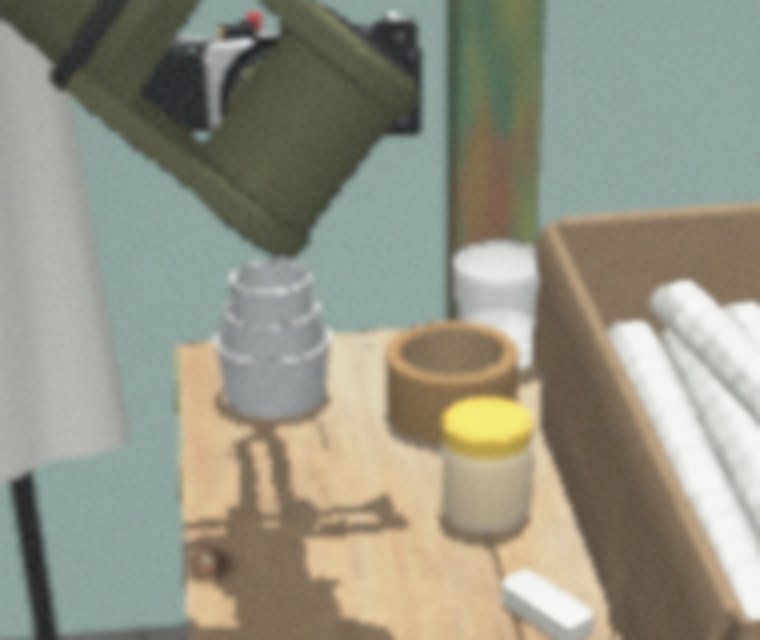

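The arm holds the pen nearly upright above the nested cups, which are at crop (273,330). I'll shift it over the mouth and lower it.

jog_arm([
  [5, 1.7, 0, 10.5, 0, 0, 0],
  [5, 1.7, 0, 10.5, 0, 0, 0],
  [5, -25, 0, 4, 0, 0, 0],
  [5, -23, 0, 4, 0, 0, 0],
  [5, 0, 0, 0, 0, 0, 0],
  [5, 0, 0, 0, 0, 0, 0],
])

```text
time_s: 21.52
position: [465.1, 205.2, 211.8]
orientation: [0.527, 0.545, 0.453, -0.469]
ft_force: [0.5, 0.1, 0.3]
grip_width: 11.1
```

Run:
```python
from h import *
to(465.6,204.8,124)
t=cams.read_camera("top");print(pentip(t,115),rim(t,466,182,96,27))
```

```text
t 21.5167 pos [465.1 205.2 211.8] q [-0.21  0.47  1.89  1.29  1.63 -0.82] w 11.1 F [0.5 0.1 0.3]
zdir [-0.034  0.988 -0.151] xdir [-0.004  0.151  0.989] SHIFT [-86.8   0.6  12.8]
(55, 'end x', np.float64(-113.8), 'yslope', array([0.02, 2.92]), 'zslope', array([ -0.23, -17.6 ]), 'end world', array([466. , 196.4,  98.7])) (array([466. , 183.2,  27. ]), 78, 96.6)
```

jog_arm([
  [5, -15, 0, 2.2, 0, 0, 0],
  [5, -18, 0, 2.7, 0, 0, 0],
  [5, -18, 0, 2.7, 0, 0, 0],
  [5, -18, 0, 2.7, 0, 0, 0],
  [5, 0, 0, 0, 0, 0, 0],
])

```text
time_s: 21.98
position: [465.2, 204.4, 140.8]
orientation: [0.528, 0.545, 0.453, -0.469]
ft_force: [-0.4, 0.3, -0.0]
grip_width: 11.2
```

jog_arm([
  [5, -8, 0, 1.2, 0, 0, 0],
  [5, -6, 0, 0.8, 0, 0, 0],
  [5, 0, 0, 0, 0, 0, 0],
])

```text
time_s: 22.23
position: [465.5, 204.1, 127.7]
orientation: [0.527, 0.545, 0.453, -0.468]
ft_force: [-0.4, -0.5, -0.7]
grip_width: 10.8
```

jog_arm([
  [35, 0, 0, 0, 0, 0, 0],
  [35, 0, 0, 0, 0, 0, 0],
  [35, 0, 0, 0, 0, 0, 0],
  [35, 0, 0, -10, 0, 0, 0],
  [35, 0, 0, -25, 0, 0, 0],
  [35, 0, 0, -30, 0, 0, 0],
  [35, 30, 0, -20, 0, 0, 0],
  [35, 40, 0, 0, 0, 0, 0],
  [35, 40, 0, 0, 0, 0, 0],
  [35, 0, 0, 0, 0, 0, 0],
])

```text
time_s: 23.07
position: [468.5, 136.0, 255.2]
orientation: [0.526, 0.548, 0.455, -0.465]
ft_force: [0.2, -0.6, 0.5]
grip_width: 32.6
```

Run:
```python
from h import *
s=snap("side","b5",(210,90,400,250),4);print(rim(s,466,182,95,27))
P=cloud(s,np.ones((480,640),bool));Q=P[(np.hypot(P[:,0]-466,P[:,1]-182)<70)&(P[:,2]>100)&(P[:,2]<170)];print(len(Q),np.round(np.percentile(Q,[2,50,98],axis=0)) if len(Q) else 0)
print(pens(s,"side"))
to(488+30,-235+30,200,.78-np.pi/2)
```

```text
(array([464.8, 180.8,  26.2]), 35, 93.1)
0 0
[(0.82, 477.9, -302.1, [20.0, 136.0], 0.706, 9.4), (0.67, 486.4, -238.9, [15.0, 132.0], 0.777, 9.8)]
t 23.1667 pos [467.6 136.1 250.3] q [-0.34  0.42  1.84  1.21  1.75 -0.76] w 32.9 F [-1.   0.  -0.2]
zdir [-0.032  0.988 -0.152] xdir [-0.008  0.152  0.988] SHIFT [-101.9   39.  -331. ]
jaw now 0.033 TURN z 0.824
```

View pics/b5.png

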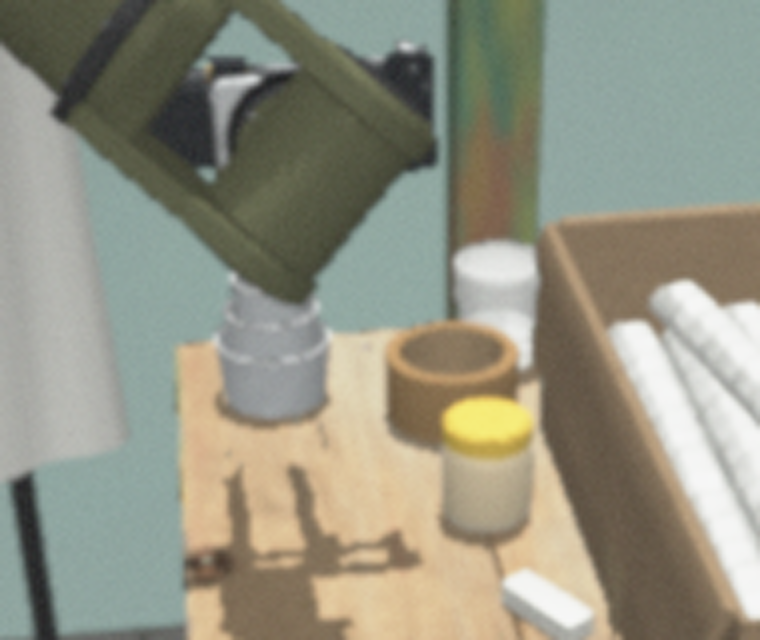

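jog_arm([
  [45, 0, 0, 0, 0, -0.11, 0],
  [45, 0, 0, 0, 0, -0.11, 0],
  [45, 0, 0, 0, 0, -0.11, 0],
  [45, 0, 0, 0, 0, -0.11, 0],
  [45, 0, 0, 0, 0, -0.11, 0],
  [45, 0, 0, 0, 0, -0.11, 0],
  [45, 0, 0, 0, 0, -0.11, 0],
  [45, 0, 0, 0, 0, -0.11, 0],
  [45, 0, 0, 0, 0, -0.11, 0],
  [45, 0, 0, 0, 0, -0.11, 0],
])

```text
time_s: 24.0
position: [467.8, 135.8, 248.6]
orientation: [0.687, 0.71, 0.109, -0.112]
ft_force: [0.8, -0.4, 0.2]
grip_width: 42.1
```

jog_arm([
  [45, 0, 0, 0, 0, -0.11, 0],
  [45, 0, 0, 0, 0, -0.11, 0],
  [45, 0, 0, 0, 0, -0.1, 0],
  [45, 0, 0, 0, 0, 0, 0],
  [45, 0, 0, 0, 0, 0, 0],
])

```text
time_s: 24.42
position: [467.2, 137.2, 247.9]
orientation: [0.695, 0.719, -0.001, -0.001]
ft_force: [-0.4, -0.6, -0.7]
grip_width: 42.3
```

Run:
```python
from h import *
t=cams.read_camera("top");print(rim(t,466,182,96,27,4))
P=cloud(t,np.ones((480,640),bool));Q=P[(np.hypot(P[:,0]-466,P[:,1]-182)<70)&(P[:,2]>105)&(P[:,2]<170)];print(len(Q),np.round(np.percentile(Q,[2,50,98],axis=0)) if len(Q) else 0)
print(pens(t,"top"))
to(487.5+29,-235.5+29,120,.78-np.pi/2)
```

```text
(array([466.4, 182.1,  26.8]), 153, 96.7)
47 [[459. 198. 106.]
 [466. 203. 118.]
 [471. 208. 134.]]
[(0.82, 476.3, -300.6, [13.0, 126.0], 0.692, 11.8), (0.71, 469.9, 227.4, [15.0, 72.0], 1.41, 81.9), (0.61, 487.8, -233.0, [11.0, 128.0], 0.774, 11.8)]
t 24.5167 pos [467.4 136.1 248.2] q [0.21 0.13 1.63 0.   1.39 0.17] w 42.3 F [ 0.7  0.6 -1.2]
zdir [-0.002  0.002 -1.   ] xdir [-0.033  0.999  0.002] SHIFT [-344.3   38.1  127.5]
jaw now 0.033 TURN z 0.823
```

Pen 1 stands in the cup, leaning towards +y as planned. Next is the yellow pen.

jog_arm([
  [45, -38, 4.2, 14, 0, 0, 0],
  [45, -38, 4.2, 14, 0, 0, 0],
  [45, -38, 4.2, 14, 0, 0, 0],
  [45, -38, 4.2, 14, 0, 0, 0],
  [45, -38, 4.2, 14, 0, 0, 0],
  [45, -38, 4.2, 14, 0, 0, 0],
  [45, -38, 4.2, 14, 0, 0, 0],
  [45, -38, 4.2, 14, 0, 0, 0],
  [45, -40, 4.2, 14, 0, 0, 0],
  [45, 0, 0, 0, 0, 0, 0.1],
])

```text
time_s: 25.35
position: [514.8, -211.1, 120.0]
orientation: [0.731, 0.682, -0.0, -0.002]
ft_force: [0.4, 0.1, -0.8]
grip_width: 42.2
```

jog_arm([
  [45, 0, 0, 0, 0, 0, 0.12],
  [45, 0, 0, 0, 0, 0, 0.12],
  [45, 0, 0, 0, 0, 0, 0.12],
  [45, 0, 0, 0, 0, 0, 0.12],
  [45, 0, 0, 0, 0, 0, 0.12],
  [45, 0, 0, 0, 0, 0, 0.12],
  [45, 0, 0, 0, 0, 0, 0],
  [45, 0, 0, 0, 0, 0, 0],
])

```text
time_s: 26.02
position: [516.0, -205.9, 123.1]
orientation: [0.924, 0.383, 0.0, -0.001]
ft_force: [-0.2, -0.1, -0.4]
grip_width: 42.2
```

Run:
```python
from h import *
to(487.5+29,-235.5+29,2,.78-np.pi/2)
```

```text
t 26.0167 pos [ 516.  -205.9  123.1] q [-0.45  0.39  1.6   0.    1.15  0.34] w 42.2 F [-0.2 -0.1 -0.4]
zdir [-0.     0.001 -1.   ] xdir [0.707 0.708 0.001] SHIFT [ -0.2   0.9 121.1]
jaw now -0.785 TURN z 0.006
```

jog_arm([
  [45, 0, 0.5, 38, 0, 0, 0],
  [45, 0, 0, 38, 0, 0, 0],
  [45, 0, 0, 28, 0, 0, 0],
  [45, 0, 0, 12, 0, 0, 0],
  [45, 0, 0, 5, 0, 0, 0],
  [45, 0, 0, 0, 0, 0, 0],
  [5, 0, 0, 0, 0, 0, 0],
  [5, 0, 0, 0, 0, 0, 0],
  [5, 0, 0, 0, 0, 0, 0],
  [5, 0, 0, 0, 0, 0, 0],
])

```text
time_s: 26.85
position: [517.4, -205.6, 3.5]
orientation: [0.924, 0.382, 0.001, 0.001]
ft_force: [-0.5, -0.6, 0.4]
grip_width: 19.0
```

jog_arm([
  [5, 0, 0, 0, 0, 0, 0],
  [5, 0, 0, 0, 0, 0, 0],
  [5, 0, 0, 0, 0, 0, 0],
  [5, 0, 0, 0, 0, 0, 0],
  [5, 0, 0, -20, 0, 0, 0],
  [5, 0, 0, -35, 0, 0, 0],
  [5, 0, 0, -35, 0, 0, 0],
  [5, 0, 0, -35, 0, 0, 0],
  [5, 0, 0, -35, 0, 0, 0],
  [5, 0, 0, -35, 0, 0, 0],
])

```text
time_s: 27.68
position: [516.6, -205.2, 199.1]
orientation: [0.924, 0.382, -0.0, -0.0]
ft_force: [-0.1, 0.3, 0.3]
grip_width: 11.2
```

Run:
```python
from h import *
to(466,175,260,1.6-np.pi/2)
s=cams.read_camera("side");x,y,z=status.get_obs()["position"];P=cloud(s,np.ones((480,640),bool))
Q=P[(np.hypot(P[:,0]-x,P[:,1]-y)<130)&(abs(P[:,2]-z)<25)]
e=np.dot(Q[:,:2]-[x,y],[.707,.707]);print(len(Q),np.round(np.percentile(e,[1,50,99])),np.round(np.polyfit(e,Q[:,2],1),2))
```

```text
t 27.6833 pos [ 516.6 -205.2  199.1] q [-0.44  0.32  1.51 -0.    1.31  0.34] w 11.2 F [-0.1  0.3  0.3]
zdir [-0.  0. -1.] xdir [ 0.708  0.706 -0.   ] SHIFT [ 232.6 -305.   -60.9]
jaw now -0.787 TURN z -0.816
486 [-107.  -13.    7.] [1.6000e-01 2.1681e+02]
```

jog_arm([
  [5, 0, 0, -8, 0, 0, -0.117],
  [5, 0, 0, -8, 0, 0, -0.117],
  [5, 0, 0, -8, 0, 0, -0.117],
  [5, 0, 0, -8, 0, 0, -0.117],
  [5, 0, 0, -8, 0, 0, -0.117],
  [5, 0, 0, -8, 0, 0, -0.117],
  [5, 0, 0, -8, 0, 0, -0.114],
  [5, 0, 0, 0, 0, 0, 0],
])

```text
time_s: 28.4
position: [517.3, -205.6, 254.5]
orientation: [0.695, 0.719, 0.0, 0.001]
ft_force: [-0.7, 0.0, 0.3]
grip_width: 11.4
```

jog_arm([
  [5, 38, -4, 0, 0, 0, 0],
  [5, 38, -4, 0, 0, 0, 0],
  [5, 38, -4, 0, 0, 0, 0],
  [5, 38, -4, 0, 0, 0, 0],
  [5, 38, -4, 0, 0, 0, 0],
  [5, 38, -4, 0, 0, 0, 0],
  [5, 38, -4, 0, 0, 0, 0],
  [5, 38, -4, 0, 0, 0, 0],
  [5, 38, -4, 0, 0, 0, 0],
  [5, 38, -4, 0, 0, 0, 0],
])

```text
time_s: 29.23
position: [465.2, 175.0, 252.8]
orientation: [0.698, 0.716, -0.0, -0.0]
ft_force: [0.6, 0.8, 0.7]
grip_width: 11.3
```

jog_arm([
  [5, 0, 0, 0, 0, 0.11, 0],
  [5, 0, 0, 0, 0, 0.11, 0],
  [5, 0, 0, 0, 0, 0.11, 0],
  [5, 0, 0, 0, 0, 0.11, 0],
  [5, 0, 0, 0, 0, 0.11, 0],
  [5, 0, 0, 0, 0, 0.11, 0],
  [5, 0, 0, 0, 0, 0.11, 0],
  [5, 0, 0, 0, 0, 0.11, 0],
  [5, 0, 0, 0, 0, 0.11, 0],
  [5, 0, 0, 0, 0, 0.11, 0],
])

```text
time_s: 30.07
position: [466.2, 172.8, 253.3]
orientation: [0.595, 0.609, 0.366, -0.377]
ft_force: [0.1, 0.5, 0.8]
grip_width: 11.3
```

jog_arm([
  [5, 0, 0, 0, 0, 0.11, 0],
  [5, 0, 0, 0, 0, 0.11, 0],
  [5, 0, 0, 0, 0, 0.1, 0],
  [5, 0, 0, 0, 0, 0, 0],
  [5, 0, 0, 0, 0, 0, 0],
])

```text
time_s: 30.48
position: [465.9, 173.1, 252.1]
orientation: [0.531, 0.543, 0.452, -0.468]
ft_force: [-0.4, 0.0, 0.0]
grip_width: 11.4
```

Run:
```python
from h import *
to(466,182.5,225)
t=snap("top","b6",(120,200,230,300),6);print(pentip(t),rim(t,466,182,96,27,4))
P=cloud(t,np.ones((480,640),bool));Q=P[(np.hypot(P[:,0]-466,P[:,1]-182)<70)&(P[:,2]>105)&(P[:,2]<145)];print(len(Q),np.round(np.percentile(Q,[2,50,98],axis=0)) if len(Q) else 0)
```

```text
t 30.4833 pos [465.9 173.1 252.1] q [-0.27  0.4   1.87  1.26  1.7  -0.73] w 11.4 F [-0.4  0.   0. ]
zdir [-0.029  0.988 -0.153] xdir [0.002 0.153 0.988] SHIFT [-25.4   0.5  13.4]
(57, 'end x', np.float64(-73.0), 'yslope', array([-0.06, -0.39]), 'zslope', array([-0.02, -8.63]), 'end world', array([470.4, 155.3, 181.9])) (array([466.3, 183.1,  27.4]), 98, 96.5)
0 0
```

View pics/b6.png

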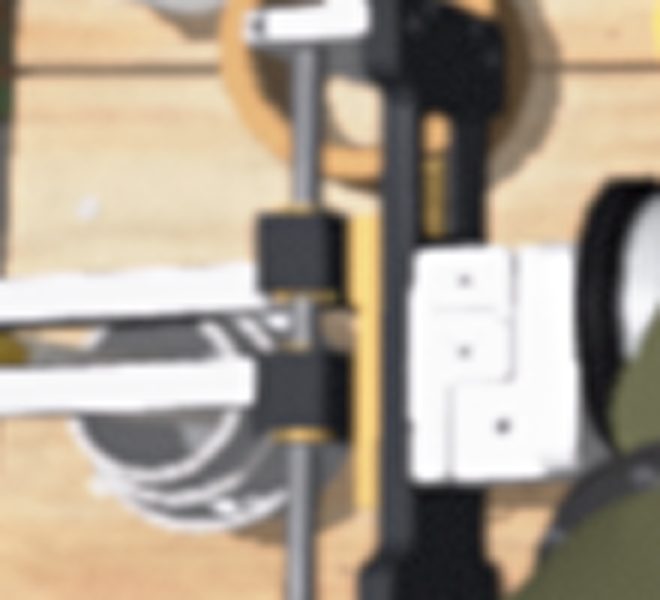

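The crop shows the pen held between the thin fingers, at left (10,350), beside the cups. I'll place it at x≈454, alongside pen 1.

jog_arm([
  [5, 1.6, -8, 10.8, 0, 0, 0],
  [5, 1.6, -7.5, 10.8, 0, 0, 0],
  [5, -25, 0, 3.9, 0, 0, 0],
  [5, -25, 0, 3.9, 0, 0, 0],
  [5, -20, 0, 3.1, 0, 0, 0],
  [5, -18, 0, 2.8, 0, 0, 0],
  [5, 0, 0, 0, 0, 0, 0],
])

```text
time_s: 31.12
position: [449.3, 195.3, 162.6]
orientation: [0.53, 0.544, 0.452, -0.468]
ft_force: [0.2, -0.3, -0.2]
grip_width: 11.3
```

jog_arm([
  [5, -12, 0, 1.9, 0, 0, 0],
  [5, -12, 0, 1.9, 0, 0, 0],
  [5, -6, 0, 0.9, 0, 0, 0],
  [5, -4, 0, 0.6, 0, 0, 0],
  [5, 0, 0, 0, 0, 0, 0],
])

```text
time_s: 31.53
position: [450.0, 195.2, 130.2]
orientation: [0.528, 0.544, 0.454, -0.467]
ft_force: [0.0, 0.2, -0.2]
grip_width: 11.3
```

Nothing touched on the way down, so I'll release and retreat.

jog_arm([
  [5, -4, 0, 0.6, 0, 0, 0],
  [28, 0, 0, 0, 0, 0, 0],
  [28, 0, 0, 0, 0, 0, 0],
  [28, 0, 0, 0, 0, 0, 0],
  [28, 0, 0, -10, 0, 0, 0],
  [28, 0, 0, -25, 0, 0, 0],
  [28, 0, 0, -30, 0, 0, 0],
  [28, 30, 0, -20, 0, 0, 0],
  [28, 40, 0, 0, 0, 0, 0],
  [28, 40, 0, 0, 0, 0, 0],
])

```text
time_s: 32.37
position: [451.8, 126.1, 248.7]
orientation: [0.529, 0.543, 0.454, -0.468]
ft_force: [-0.0, 0.9, -0.6]
grip_width: 26.3
```

jog_arm([
  [45, 0, 0, 0, 0, -0.11, 0],
  [45, 0, 0, 0, 0, -0.11, 0],
  [45, 0, 0, 0, 0, -0.11, 0],
  [45, 0, 0, 0, 0, -0.11, 0],
  [45, 0, 0, 0, 0, -0.11, 0],
  [45, 0, 0, 0, 0, -0.11, 0],
  [45, 0, 0, 0, 0, -0.11, 0],
  [45, 0, 0, 0, 0, -0.11, 0],
  [45, 0, 0, 0, 0, -0.11, 0],
  [45, 0, 0, 0, 0, -0.11, 0],
])

```text
time_s: 33.2
position: [452.2, 126.5, 248.5]
orientation: [0.689, 0.708, 0.11, -0.111]
ft_force: [-0.2, 0.1, 0.1]
grip_width: 42.5
```

jog_arm([
  [45, 0, 0, 0, 0, -0.11, 0],
  [45, 0, 0, 0, 0, -0.11, 0],
  [45, 0, 0, 0, 0, -0.1, 0],
  [45, 0, 0, 0, 0, 0, 0],
  [45, 0, 0, 0, 0, 0, 0],
])

```text
time_s: 33.62
position: [451.5, 128.0, 247.4]
orientation: [0.696, 0.718, 0.0, -0.001]
ft_force: [0.0, 0.1, -0.1]
grip_width: 42.3
```

Run:
```python
from h import *
t=snap("top","b7",(120,200,230,300),6);print(rim(t,466,182,96,27,4))
P=cloud(t,np.ones((480,640),bool));Q=P[(np.hypot(P[:,0]-466,P[:,1]-182)<70)&(P[:,2]>105)&(P[:,2]<170)];print(len(Q),np.round(np.percentile(Q,[2,50,98],axis=0)) if len(Q) else 0)
print(pens(t,"top"))
to(477.5+31.5,-301.5+27,120,.70-np.pi/2)
```

```text
(array([466.6, 181.5,  26.4]), 161, 96.7)
117 [[448. 194. 106.]
 [457. 203. 121.]
 [470. 212. 142.]]
[(0.61, 471.5, 234.7, [10.0, 75.0], 1.455, 88.8), (0.58, 457.8, 234.3, [13.0, 74.0], 1.449, 94.2)]
t 33.7167 pos [451.7 127.  247.2] q [0.19 0.09 1.68 0.   1.38 0.17] w 42.4 F [-0.2 -0.2 -0.7]
zdir [-0.001  0.002 -1.   ] xdir [-0.028  1.     0.002] SHIFT [-403.3   46.1  126.4]
jaw now 0.028 TURN z 0.899
```

View pics/b7.png

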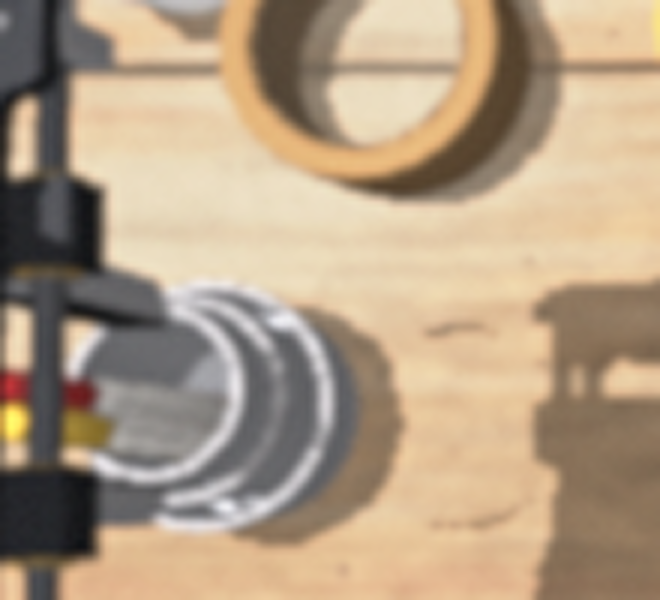

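Red at (45,390) and yellow at (50,425) both stand in the cup, leaning towards +y. Last is the blue pen.

jog_arm([
  [45, -40, 4.6, 12, 0, 0, 0],
  [45, -40, 4.6, 12, 0, 0, 0],
  [45, -40, 4.6, 12, 0, 0, 0],
  [45, -40, 4.6, 12, 0, 0, 0],
  [45, -40, 4.6, 12, 0, 0, 0],
  [45, -40, 4.6, 12, 0, 0, 0],
  [45, -40, 4.6, 12, 0, 0, 0],
  [45, -40, 4.6, 12, 0, 0, 0],
  [45, -40, 4.6, 12, 0, 0, 0],
  [45, -40, 4.6, 12, 0, 0, 0],
])

```text
time_s: 34.55
position: [507.8, -270.9, 127.7]
orientation: [0.698, 0.716, 0.001, -0.0]
ft_force: [1.2, 0.4, 0.5]
grip_width: 42.0
```

jog_arm([
  [45, 0, 0, 0, 0, 0, 0.12],
  [45, 0, 0, 0, 0, 0, 0.12],
  [45, 0, 0, 0, 0, 0, 0.12],
  [45, 0, 0, 0, 0, 0, 0.12],
  [45, 0, 0, 0, 0, 0, 0.12],
  [45, 0, 0, 0, 0, 0, 0.12],
  [45, 0, 0, 0, 0, 0, 0.12],
  [45, 0, 0, 0, 0, 0, 0.06],
  [45, 0, 0, 0, 0, 0, 0],
  [45, 0, 0, 0, 0, 0, 0],
])

```text
time_s: 35.38
position: [508.2, -268.5, 128.3]
orientation: [0.939, 0.343, 0.0, -0.0]
ft_force: [0.2, 0.2, 0.4]
grip_width: 42.3
```

Run:
```python
from h import *
to(477.5+31.5,-301.5+27,2,.70-np.pi/2)
s=cams.read_camera("side");print(pens(s,"side"))
```

```text
t 35.3833 pos [ 508.2 -268.5  128.3] q [-0.55  0.43  1.54  0.    1.18  0.32] w 42.3 F [0.2 0.2 0.4]
zdir [ 0.     0.001 -1.   ] xdir [0.765 0.644 0.001] SHIFT [ -3.4   5.2 126.3]
jaw now -0.871 TURN z 0.0
[(0.61, 478.6, -302.9, [19.0, 136.0], 0.716, 9.4), (0.56, 475.5, 433.8, [14.0, 159.0], 1.51, 105.7), (0.5, 458.6, 435.9, [13.0, 159.0], 1.512, 109.9)]
```

jog_arm([
  [45, -3, 5, 38, 0, 0, 0],
  [45, 0, 0, 38, 0, 0, 0],
  [45, 0, 0, 30, 0, 0, 0],
  [45, 0, 0, 15, 0, 0, 0],
  [45, 0, 0, 5, 0, 0, 0],
  [45, 0, 0, 0, 0, 0, 0],
  [5, 0, 0, 0, 0, 0, 0],
  [5, 0, 0, 0, 0, 0, 0],
  [5, 0, 0, 0, 0, 0, 0],
  [5, 0, 0, 0, 0, 0, 0],
])

```text
time_s: 36.32
position: [510.0, -273.5, 2.8]
orientation: [0.939, 0.343, 0.0, 0.0]
ft_force: [-0.6, 0.4, -0.2]
grip_width: 19.0
```

jog_arm([
  [5, 0, 0, 0, 0, 0, 0],
  [5, 0, 0, 0, 0, 0, 0],
  [5, 0, 0, 0, 0, 0, 0],
  [5, 0, 0, 0, 0, 0, 0],
  [5, 0, 0, -20, 0, 0, 0],
  [5, 0, 0, -35, 0, 0, 0],
  [5, 0, 0, -35, 0, 0, 0],
  [5, 0, 0, -35, 0, 0, 0],
  [5, 0, 0, -35, 0, 0, 0],
  [5, 0, 0, -35, 0, 0, 0],
])

```text
time_s: 37.15
position: [509.4, -273.1, 199.0]
orientation: [0.939, 0.343, -0.0, -0.0]
ft_force: [0.5, -0.4, 0.7]
grip_width: 11.1
```

Run:
```python
from h import *
to(466,175,260,1.6-np.pi/2)
s=cams.read_camera("side");x,y,z=status.get_obs()["position"];P=cloud(s,np.ones((480,640),bool))
Q=P[(np.hypot(P[:,0]-x,P[:,1]-y)<130)&(abs(P[:,2]-z)<25)]
e=np.dot(Q[:,:2]-[x,y],[.765,.644]);print(len(Q),np.round(np.percentile(e,[1,50,99])))
print(rim(s,466,182,95,27,5))
```

```text
t 37.15 pos [ 509.4 -273.1  199. ] q [-0.56  0.37  1.45  0.    1.33  0.32] w 11.1 F [ 0.5 -0.4  0.7]
zdir [-0.  0. -1.] xdir [ 0.765  0.644 -0.   ] SHIFT [ 255.4 -370.8  -60.9]
jaw now -0.871 TURN z -0.9
546 [-108.  -21.    6.]
(array([467.8, 179.5,  25.1]), 115, 94.6)
```

jog_arm([
  [5, 0, 0, -8, 0, 0, -0.115],
  [5, 0, 0, -8, 0, 0, -0.115],
  [5, 0, 0, -8, 0, 0, -0.115],
  [5, 0, 0, -8, 0, 0, -0.115],
  [5, 0, 0, -8, 0, 0, -0.115],
  [5, 0, 0, -8, 0, 0, -0.115],
  [5, 0, 0, -8, 0, 0, -0.115],
  [5, 0, 0, 0, 0, 0, -0.095],
  [5, 0, 0, 0, 0, 0, 0],
])

```text
time_s: 37.95
position: [509.9, -273.4, 253.4]
orientation: [0.695, 0.719, 0.0, 0.0]
ft_force: [0.2, -0.7, 0.6]
grip_width: 11.2
```

jog_arm([
  [5, 38, -2, 0, 0, 0, 0],
  [5, 38, -2, 0, 0, 0, 0],
  [5, 38, -2, 0, 0, 0, 0],
  [5, 38, -2, 0, 0, 0, 0],
  [5, 38, -2, 0, 0, 0, 0],
  [5, 38, -2, 0, 0, 0, 0],
  [5, 38, -2, 0, 0, 0, 0],
  [5, 38, -2, 0, 0, 0, 0],
  [5, 38, -2, 0, 0, 0, 0],
  [5, 38, -2, 0, 0, 0, 0],
])

```text
time_s: 38.78
position: [478.1, 107.7, 253.0]
orientation: [0.698, 0.716, -0.0, -0.0]
ft_force: [0.7, 0.0, -0.5]
grip_width: 11.3
```

jog_arm([
  [5, 34, -2, 0, 0, 0, 0],
  [5, 34, -2, 0, 0, 0, 0],
  [5, 0, 0, 0, 0, 0.11, 0],
  [5, 0, 0, 0, 0, 0.11, 0],
  [5, 0, 0, 0, 0, 0.11, 0],
  [5, 0, 0, 0, 0, 0.11, 0],
  [5, 0, 0, 0, 0, 0.11, 0],
  [5, 0, 0, 0, 0, 0.11, 0],
  [5, 0, 0, 0, 0, 0.11, 0],
  [5, 0, 0, 0, 0, 0.11, 0],
])

```text
time_s: 39.62
position: [473.1, 173.4, 253.6]
orientation: [0.631, 0.647, 0.299, -0.307]
ft_force: [0.6, 1.0, 0.9]
grip_width: 11.1
```

jog_arm([
  [5, 0, 0, 0, 0, 0.11, 0],
  [5, 0, 0, 0, 0, 0.11, 0],
  [5, 0, 0, 0, 0, 0.11, 0],
  [5, 0, 0, 0, 0, 0.11, 0],
  [5, 0, 0, 0, 0, 0.1, 0],
  [5, 0, 0, 0, 0, 0, 0],
  [5, 0, 0, 0, 0, 0, 0],
])

```text
time_s: 40.2
position: [472.8, 173.6, 252.2]
orientation: [0.53, 0.543, 0.452, -0.468]
ft_force: [-0.1, -0.7, -0.3]
grip_width: 11.1
```

Run:
```python
from h import *
to(475,194.5,252)
t=cams.read_camera("top");print(pentip(t),rim(t,466,182,96,27,4))
P=cloud(t,np.ones((480,640),bool));Q=P[(np.hypot(P[:,0]-466,P[:,1]-182)<50)&(P[:,2]>105)&(P[:,2]<145)];print(len(Q),np.round(np.percentile(Q,[2,50,98],axis=0)) if len(Q) else 0)
```

```text
t 40.2 pos [472.8 173.6 252.2] q [-0.27  0.41  1.85  1.26  1.7  -0.73] w 11.1 F [-0.1 -0.7 -0.3]
zdir [-0.029  0.988 -0.153] xdir [0.001 0.153 0.988] SHIFT [ 3.   2.8 20.6]
(44, 'end x', np.float64(-73.8), 'yslope', array([-0.06, -0.07]), 'zslope', array([-0.03, -9.31]), 'end world', array([477.9, 155.5, 181.3])) (array([466.6, 180.5,  26. ]), 135, 96.5)
155 [[448. 195. 106.]
 [456. 204. 128.]
 [465. 215. 141.]]
```

jog_arm([
  [5, 1.4, 1, 9.2, 0, 0, 0],
  [5, 1.4, 1, 9.2, 0, 0, 0],
  [5, -25, 0, 3.9, 0, 0, 0],
  [5, -25, 0, 3.9, 0, 0, 0],
  [5, -20, 0, 3.1, 0, 0, 0],
  [5, -18, 0, 2.8, 0, 0, 0],
  [5, 0, 0, 0, 0, 0, 0],
])

```text
time_s: 40.83
position: [473.5, 193.9, 162.3]
orientation: [0.529, 0.544, 0.453, -0.468]
ft_force: [-0.1, -0.1, -0.6]
grip_width: 11.0
```

jog_arm([
  [5, -12, 0, 1.9, 0, 0, 0],
  [5, -12, 0, 1.9, 0, 0, 0],
  [5, -6, 0, 0.9, 0, 0, 0],
  [5, -6, 0, 0.9, 0, 0, 0],
  [5, 0, 0, 0, 0, 0, 0],
])

```text
time_s: 41.25
position: [474.2, 193.2, 127.9]
orientation: [0.528, 0.544, 0.454, -0.468]
ft_force: [0.2, -0.7, 0.7]
grip_width: 11.0
```

jog_arm([
  [28, 0, 0, 0, 0, 0, 0],
  [28, 0, 0, 0, 0, 0, 0],
  [28, 0, 0, 0, 0, 0, 0],
  [28, 0, 0, 0, 0, 0, 0],
  [28, 0, 0, -10, 0, 0, 0],
  [28, 0, 0, -25, 0, 0, 0],
  [28, 0, 0, -30, 0, 0, 0],
  [28, 30, 0, -20, 0, 0, 0],
  [28, 40, 0, 0, 0, 0, 0],
  [28, 40, 0, 0, 0, 0, 0],
])

```text
time_s: 42.08
position: [476.3, 123.8, 250.6]
orientation: [0.529, 0.543, 0.454, -0.468]
ft_force: [1.4, 0.2, -0.5]
grip_width: 26.5
```

jog_arm([
  [28, 0, 0, -25, 0, -0.11, 0],
  [28, 0, 0, -20, 0, -0.11, 0],
  [28, 0, 0, -20, 0, -0.11, 0],
  [28, 0, 0, -20, 0, -0.11, 0],
  [28, 0, 0, 0, 0, -0.11, 0],
  [28, 0, 0, 0, 0, -0.11, 0],
  [28, 0, 0, 0, 0, -0.11, 0],
  [28, 0, 0, 0, 0, -0.11, 0],
  [28, 0, 0, 0, 0, -0.11, 0],
  [28, 0, 0, 0, 0, -0.11, 0],
])

```text
time_s: 42.92
position: [478.7, 43.9, 275.8]
orientation: [0.689, 0.708, 0.11, -0.111]
ft_force: [0.2, -0.2, -0.3]
grip_width: 26.7
```

jog_arm([
  [28, 0, 0, 0, 0, -0.11, 0],
  [28, 0, 0, 0, 0, -0.11, 0],
  [28, -35, 0, 0, 0, -0.1, 0],
  [28, -35, 0, 0, 0, 0, 0],
  [28, -35, 0, 0, 0, 0, 0],
  [28, -35, 0, 0, 0, 0, 0],
  [28, -35, 0, 0, 0, 0, 0],
  [28, -35, 0, 0, 0, 0, 0],
  [28, -35, 0, 0, 0, 0, 0],
  [28, 0, 0, 0, 0, 0, 0],
])

```text
time_s: 43.75
position: [484.6, -205.1, 271.0]
orientation: [0.699, 0.715, -0.001, -0.0]
ft_force: [-0.7, 0.3, -1.1]
grip_width: 26.3
```

Run:
```python
from h import *
t=snap("top","f8",(90,150,560,310),1.7);s=snap("side","f9",(210,90,400,250),4)
for n,c in(("top",t),("side",s)):
    print(n,[rim(c,466,182,h,R,4) for h,R in((96,27),(72,33),(48,41))])
    print([(l,[(round(d["score"],2),np.round(d["point"]).tolist()) for d in finder.boxes_of(l,n)]) for l in("pen_0","jar","tape_roll","cage")])
print(status.get_obs()["time_s"],status.get_obs()["position"])
```

```text
top [(array([466.5, 179.3,  25.1]), 188, 96.9), (array([465.2, 178.1,  28.3]), 231, 72.5), (array([463.8, 182.8,  39.1]), 261, 48.4)]
[('pen_0', [(0.73, [452.0, 195.0, 100.0]), (0.57, [466.0, 199.0, 95.0]), (0.54, [474.0, 196.0, 98.0])]), ('jar', [(0.75, [592.0, -9.0, 71.0]), (0.59, [471.0, 174.0, 84.0])]), ('tape_roll', [(0.58, [591.0, 135.0, 55.0])]), ('cage', [])]
side [(array([463.3, 176.1,  22.9]), 71, 96.1), (array([465. , 184.7,  32.7]), 89, 72.5), (array([464.1, 185.4,  40.2]), 123, 48.5)]
[('pen_0', [(0.54, [477.0, 200.0, 104.0]), (0.51, [470.0, 204.0, 110.0])]), ('jar', [(0.61, [594.0, -22.0, 50.0]), (0.43, [465.0, 156.0, 28.0])]), ('tape_roll', [(0.87, [585.0, 115.0, 40.0])]), ('cage', [(0.69, [610.0, -135.0, 14.0])])]
44.25 [ 485.72560724 -199.13808429  271.46872869]
```

View pics/f8.png

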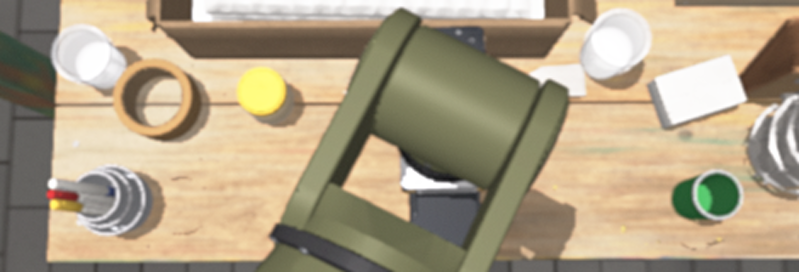

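View pics/f9.png

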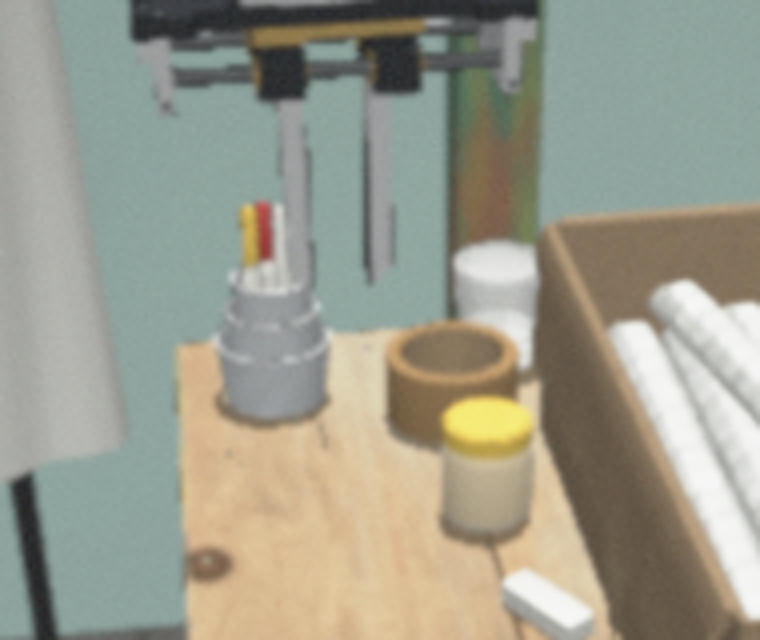

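Both pictures show the cups nested and upright with three pens standing in the small one, at about (75,195) in the top crop and (262,240) in the side crop. The jar, tape roll and cage are where they started, and the gripper is clear. I'm handing it in.

```bash
python3 -c "
from h import *
print(order.sign_off())"
```

```text
the job is handed in; nothing more can be done
None
```

The pen holder is made up and handed in at about 44 s. I nested the medium cup in the large one, then the small cup in the medium one. After that I stood all three marking pens I found (red, yellow, blue) upright in the small cup.

**Last checks**
- **Cups:** The top camera gave rim heights of 96.9, 72.5 and 48.4 mm, against 96, 72 and 48 mm when fully nested.
- **Pens:** The top camera found all three in the small cup, all leaning the same way, towards +y. The lean looked well under 0.5 rad, but I did not measure it at the end.
- **Bystanders:** The jar, tape roll and queen cage measured within about 5 mm of their start positions from the same camera, except the tape roll. The side camera found the tape roll only at the end, so only the top camera compares it (within about 3 mm).
- **Gripper:** It was open and well clear of everything.

**Checks that disagreed**
- **Pen count:** The side camera's network found only two of the three pens. All three show in its picture.
- **Cage:** The top view of the cage was blocked by the arm at the end, so its position comes from the side camera.
- **Small cup centre:** The last fits came out 3–6 mm off the earlier ones. I put that down to pen points mixed into the fit, but did not confirm it.
- **Knocked cup:** I saw no cup get knocked aside during the run.

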